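# Spread the snap ring over the axle stub and hold it at the groove

## Robot

A 6-joint arm with a two-finger parallel gripper is mounted at the origin on the work surface. World frame = base frame: x ahead of the robot, y to its left, z up, the work surface at z = 0. Lengths are in m, angles in rad, forces in N, time in s.
With the tool pointing down it reaches from about 0.15 to 0.775 m from the base axis. Payload 6.1 kg.
Tool frame: the origin (TCP) lies at the very end of the fingers, on their centre line; the grasp point (between the pads) lies 19 mm behind it (bot.hold_point_z is the distance from the TCP to the grasp point, in m); z points along the fingers, y is the line along which they close (so a half turn about z gives the same grasp; the last joint's range is limited). The gripper opens to 85 mm and grips with 20 to 120 N. Pads are 22 mm wide; open, the fingers measure 114 mm over their backs; the gripper's body (76 mm by 85 mm) begins 54 mm behind the grasp point. The pads swing forward as they close: fully open they stand 13 mm farther back than shut.
Start: joints at [-1.172, 0.126, -0.04, 1.405, 0, 1.571], TCP at [0.204, -0.484, 0.231] pointing down, gripper open.
Joint ranges: [-2.72, 2.72], [-0.95, 1.95], [-1.27, 1.35], [-1.78, 2.02], [-1.46, 1.47], [-3.14, 3.14]. Speed limits (rad/s): [2.39, 2.39, 3.01, 3.14, 3.14, 3.14].

## Interface

Orientations are given as a rotation vector (axis times angle).
In Python, from rig import sensors, cams, workorder, bot gives the robot as it stands.
- The arm moves only by the tool apply_moves, never from a script. Its argument "rows" is a list of rows, each an object of numbers: "x", "y", "z": the shift along the tool's x, y, z in mm; "ax", "ay", "az": the turn, a rotation vector about the tool's x, y, z in rad; "claw": the finger opening in mm, from 0 to 85.4. In form: [{"x": .., "y": .., "z": .., "ax": .., "ay": .., "az": .., "claw": ..}, ...]. A call has 1 to 8 rows; each row shifts and turns the commanded pose from where the row before left it, along the tool's axes as they then stand; what a row does not reach is not made up. A row lasts 1/10 s, in which the tool goes at most 50 mm and 8.59 degrees, less where a joint would pass 70% of its speed; a pose out of reach is approached as far as the arm can. A call is refused whole if a number of a shift passes 50 or a number of a turn 0.15, either way. A call with a gripper value outside its range is refused whole. The fingers move at their own pace and stop on an object; "force" is the grip in N (left out, the last holds). Time passes only in rows, so rows that do not move let the fingers close. It gives the time, the measured TCP pose, the force, the opening and the grip force at its end, in the units of the state.
- sensors.observe(): the state, without advancing time (a new reading comes with each control period).
- cams.grab_frame(name): name is "side" or "top"; returns a dict with "image" (384x512x3 uint8, red, green, blue), "K" (3x3 intrinsics, pixels), "world_to_cam" (4x4, takes a point from world to camera coordinates). Camera axes: x right, y up, looking along -z (the intrinsics and any distortion apply to the point x, -y, -z); pixel columns grow to the right and rows downward; lengths in m; the calibration is good to about 2 mm. A picture is of the moment at which its call begins. There is no depth.
- workorder.close_job(): hands the job in; it is judged then, once.
The state is a dict: "clock": time; "joint_positions": joint angles; "joint_velocities": joint speeds; "joint_efforts": joint torques, N m; "eef_pos": TCP position; "orientation": TCP orientation; "force": force on the tool from outside, world axes, zero at the start; "ft_torque": the same for the moment, N m; "finger_gap": finger opening in m; "grasp_force": force on a finger pad.
Only numpy, scipy, OpenCV 4.12 (cv2) and the standard library are available. Lean on these libraries where they do the work, as an engineer would, in place of code of your own. Each camera call takes 0.05 s, during which the arm holds its last target. There are 200 camera calls.

## Task

Take the upright spreading pliers out of their rack, put the closed tips down into the gap of the snap ring lying on the round holder, and squeeze the handles so that the ring spreads and hangs on the tips. Slide the spread ring down over the upright axle stub until it is level with the groove just above the brass collar, never letting it close or forcing it down the axle closed, and finish while holding it there: centred on the axle, level, and still spread by the squeezed pliers, not let go. Leave the other things on the bench where they are.

Things in the scene. Friction and masses are not known exactly. Their poses are not given: they have to be found in the camera images.
- pliers: Snap-ring spreading pliers, 151 mm tall, 160 g, upright, black handles up, steel tips down. Origin: middle between the two pivots in the steel centre plate (44 mm wide along y, up to 12 mm above the origin); z up, x along the pivot axes, y from handle to handle. Same after a half turn about z. Two wings out to 24 mm along x, underside 6 mm below the origin, rest on the rack.
- pliers_left (a joint): Squeeze angle of each handle (both move together): 0 free, tips closed; 0.30 rad stop, tips spread. Spring: about 7 N at the handles to start, 12 N at the stop, about 21 N there with the ring on (a grip of 30 N holds it fully spread). Squeezed lightly to 58 mm between the grip pads (0.055 rad, 7 to 8 N) they can be carried with the tips still nearly closed.
- pliers_tips (a point): Point midway between the tips, 70 mm below the pliers' origin, at mid-height of the notches in the tips' outer faces that take the ring's lugs (notch 5.6 mm high, 2.7 mm deep, a 3.5 mm toe under it, a shoulder above). Tips: 14 mm wide along x, lowest end 77 mm below the origin; over the toes 12 mm along y when free, 20 mm at 0.05 rad, about 55 mm at the stop.
- pliers_grip (a point): Grip point midway between the handles, 45 mm above the pliers' origin. Handles: 18 to 74 mm above the origin, 7 mm thick. Each has a flat grip pad raised 2 mm on its outer face, 20 mm high (35 to 55 mm above the origin) and 14 mm wide along x. Over the pads: 63 mm when free, 56 mm and parallel at 0.08 rad, about 37 mm at the stop.
- rack: Fixed rack of the pliers: base 84 x 60 mm, two aluminium uprights with low lips (103 mm high) that carry the wings of the pliers at 97 mm height; the pliers lift straight up out of it. Origin: centre of the underside.
- ring: Dark steel horseshoe snap ring, 4 mm thick, about 50 mm outside, 30 g, lying flat on the holder. Origin: ring centre at mid-thickness; z the ring's axis, x from the centre to the gap. Closed it is 36 mm wide inside along y, too small for the axle. Two lugs (27 mm long, 6 mm thick) stand out beside the gap, x = 16 to 43 mm.
- ring_left (a joint): Spread of the ring (turn of each ring half about the hinge at its back, x = -24 mm; both halves move together): 0 closed, it clears the axle from 0.12 rad up, about 0.2 rad when the pliers are fully squeezed; stop at 0.27. A spring closes it (about 2 N at the lugs when closed, 5 N at 0.2 rad).
- ring_gap (a point): Point in the middle of the ring's gap, 33 mm from the ring's centre along its x, at mid-thickness: put point pliers_tips here, with the pliers' y along the ring's y. The gap between the lugs is 28 mm wide here and 24 mm at the lugs' ends (closed).
- holder: Fixed round aluminium holder: post 46 mm across, 22 mm high, on which the ring lies, with a boss 30 mm across standing 3 mm higher; foot 72 mm across, 6 mm high. The ring's lugs overhang the post, so the toes of the tips fit under them. Origin: centre of the underside.
- axle: Fixed upright axle stub on a green plate (110 mm square, 12 mm thick): dark bearing 76 mm across up to 34 mm height, brass collar 46 mm across up to 48 mm, groove 34 mm across from 48 to 57 mm, steel shaft 40 mm across from 57 to 82 mm, tapered nose to 88 mm. Origin: centre of the underside, z up.
- axle_groove (a point): Point on the axle's axis at 52 mm height, in the groove: the ring's centre must be brought here.
- axle_top (a point): Top end of the axle on its axis, 88 mm above the bench.
- spray_can: Bystander: white spray can with a blue band and red cap, 66 mm diameter, 190 mm tall. Origin: centre of its underside.
- screwdriver: Bystander: screwdriver lying on the bench.
- brush: Bystander: brush lying on the bench.
- bracket: Bystander: green angle bracket, 100 x 30 x 30 mm, lying on the bench.
There are look-alikes about, which are no part of the job. Leave any brown or turquoise look-alike of the pliers alone. What is shaped like the ring but turquoise is not meant.

How it is judged:
By the outcome, as a careful person would: the job done as asked, in the order asked, and still so for the second after the job is handed in, while the arm keeps its last pose, push and grip.
It also fails if it takes over 50 s, if anything falls off the work surface, if the arm or the gripper's body presses on something with over 40 N, if the wrist force passes 120 N, or if a joint passes its speed limit or range.

## Working session

There is one attempt and no reset: what is moved stays moved. The work goes in short steps, Python scripts to look and compute and a tool call to move; the robot and the scene stay as the last step left them, time stands still between calls to the robot, and variables do not carry over. Pictures are saved under pics/ and viewed, at most 10 in all, crops included, and the job is handed in when it is done.

Besides the shell and the picture viewer there is one more tool, called after "Emit:" by a JSON object that holds its "fn" and its "kwargs". apply_moves: Moves the arm, as the interface text tells. Its arguments: {"type":"object","properties":{"rows":{"type":"array"},"force":{"type":"number"}},"required":["rows"]}

```bash
ls; mkdir -p pics; python3 - <<'E'
from rig import sensors, cams, workorder, bot
import cv2
s=sensors.observe(); print(s); print([a for a in dir(bot) if a[0]!='_'], bot.hold_point_z)
for n in ("side","top"):
    f=cams.grab_frame(n); cv2.imwrite(f"pics/{n}0.png",f["image"][:,:,::-1]); print(n,f["K"],f["world_to_cam"], f.keys())
E
```

```text
pics
{'clock': 0.0, 'joint_positions': array([-1.17206012e+00,  1.26398492e-01, -4.06075643e-02,  1.40541331e+00,
       -2.89854712e-06,  1.57079191e+00]), 'joint_velocities': array([-2.26751144e-04, -1.53301470e-03, -1.07715499e-03, -2.03843165e-05,
        5.90950249e-04, -1.00017994e-03]), 'joint_efforts': array([ 4.46397707e-04, -4.35915184e+01,  3.52925134e+01,  1.72545039e-02,
       -4.31831313e-05,  1.28076434e-05]), 'eef_pos': array([ 0.2036725 , -0.48343542,  0.23051898]), 'orientation': array([-3.07780350e+00, -6.21884219e-01,  5.09121998e-04]), 'force': array([-0.00829193,  0.464914  , -0.25049459]), 'ft_torque': array([0.03294817, 0.02502712, 0.02419576]), 'grasp_force': 0.0, 'finger_gap': 0.0854846702094224}
['IKError', 'hold_point_z'] 0.0187
side [[469.88728771   0.         253.97088804]
 [  0.         469.88728771 200.70443769]
 [  0.           0.           1.        ]] [[ 0.99056049 -0.13628741 -0.01468546 -0.47954354]
 [ 0.09228929  0.58386153  0.8065906  -0.1447039 ]
 [-0.10135387 -0.80033209  0.59092803 -1.40799551]
 [ 0.          0.          0.          1.        ]] dict_keys(['image', 'K', 'world_to_cam'])
top [[374.6068138    0.         255.7554179 ]
 [  0.         374.6068138  191.84925406]
 [  0.           0.           1.        ]] [[ 0.0214613  -0.99962989 -0.01671824  0.00983546]
 [ 0.99705465  0.02016849  0.07399497 -0.51635413]
 [-0.0736304  -0.01825702  0.99711847 -1.30548177]
 [ 0.          0.          0.          1.        ]] dict_keys(['image', 'K', 'world_to_cam'])
```

```bash
python3 - <<'E'
import cv2
for n in ("side","top"):
    a=cv2.imread(f"pics/{n}0.png"); cv2.imwrite(f"pics/{n}0b.png",cv2.resize(a,(800,600),interpolation=cv2.INTER_CUBIC))
E
```

```text
(no output)
```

View pics/side0b.png

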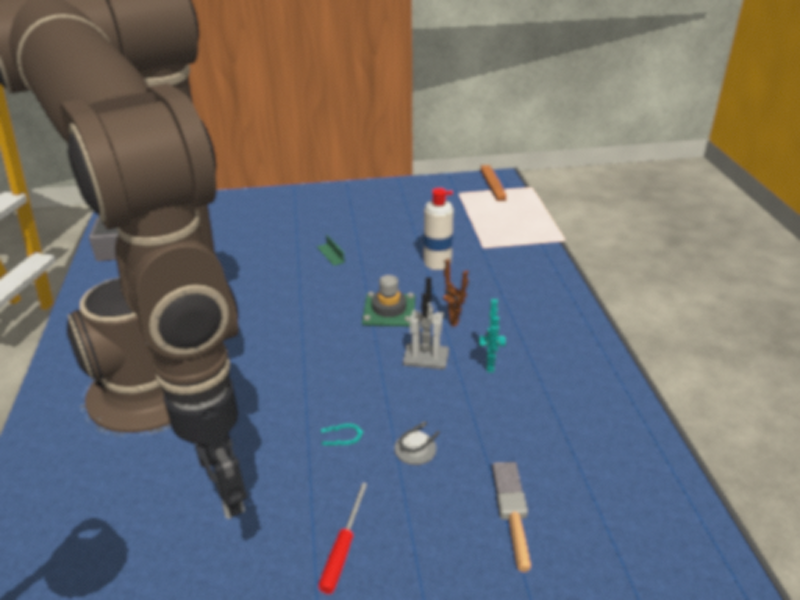

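View pics/top0b.png

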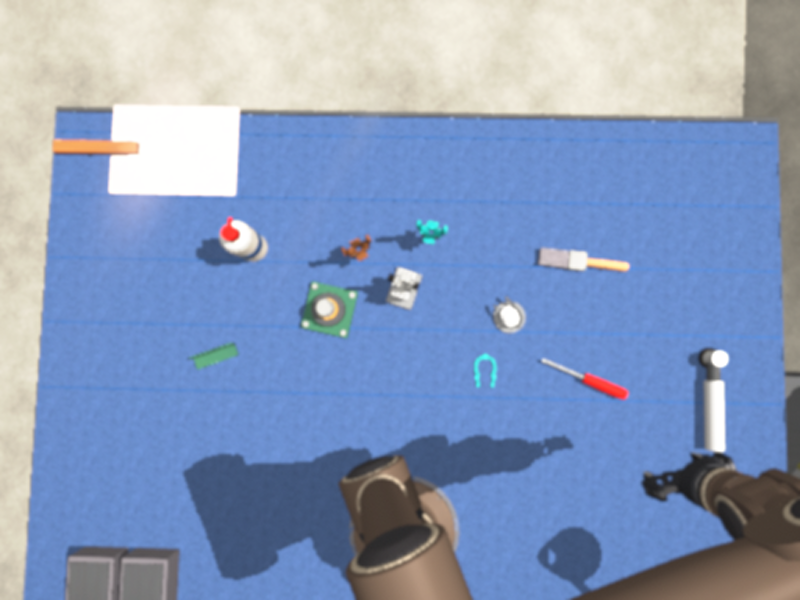

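Side view: axle at about (390,295), rack and pliers at (427,330), holder and ring at (415,445). In the top view they are at (328,308), (405,287) and (510,316). I'll zoom in on these.

```bash
python3 - <<'E'
import cv2
a=cv2.imread("pics/top0.png")[160:230,180:350]; a=cv2.resize(a,None,fx=4.7,fy=4.7,interpolation=cv2.INTER_CUBIC)
cv2.imwrite("pics/c_top.png",a)
a=cv2.imread("pics/side0.png")[165:305,190:330]; a=cv2.resize(a,None,fx=4.2,fy=4.2,interpolation=cv2.INTER_CUBIC)
cv2.imwrite("pics/c_side.png",a)
E
```

```text
(no output)
```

View pics/c_top.png

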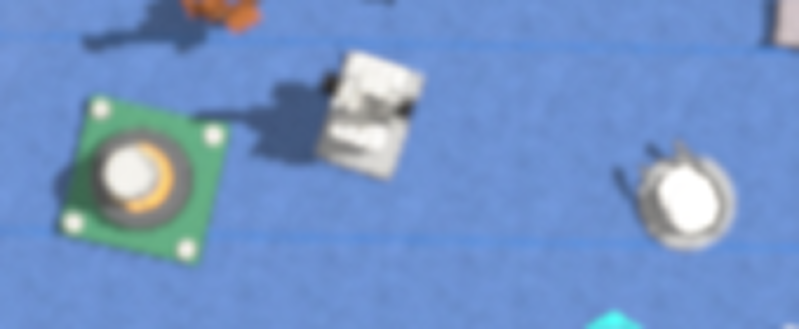

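View pics/c_side.png

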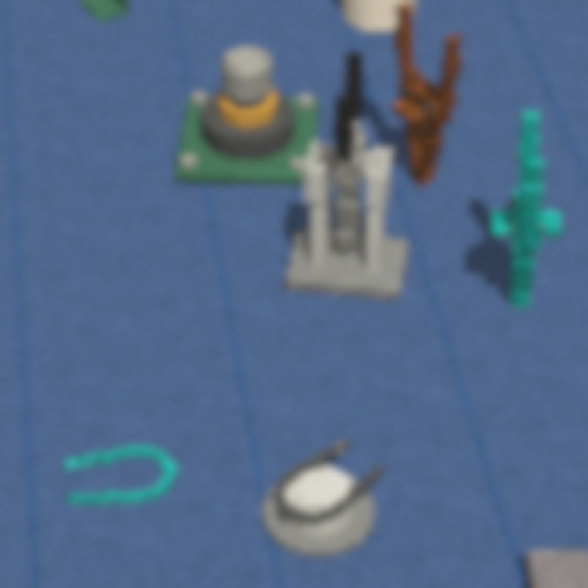

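```bash
cat > h.py <<'E'
import numpy as np, cv2
from rig import sensors, cams, bot
def load(n):
    f=cams.grab_frame(n); return f["image"][:,:,::-1].copy(),f["K"],f["world_to_cam"]
D=np.diag([1,-1,-1.])
def proj(p,K,T):
    q=(D@(T[:3,:3]@np.asarray(p,float).reshape(-1,3).T+T[:3,3:4])); u=K@q; return (u[:2]/u[2]).T
def ray(uv,K,T):
    d=T[:3,:3].T@D@np.linalg.inv(K)@np.array([*uv,1.]); c=-T[:3,:3].T@T[:3,3]; return c,d
def onz(uv,z,K,T):
    c,d=ray(uv,K,T); return c+d*(z-c[2])/d[2]
def rect(img,K,T,c,z,half,s):
    # metric picture of plane z, x right, y up, s px/m
    q=np.array([[-1,1],[1,1],[1,-1],[-1,-1]])*half
    src=proj(np.c_[q+np.asarray(c)[:2],np.full(4,z)],K,T).astype(np.float32)
    n=int(2*half*s); dst=np.array([[0,0],[n,0],[n,n],[0,n]],np.float32)
    return cv2.warpPerspective(img,cv2.getPerspectiveTransform(src,dst),(n,n),flags=cv2.INTER_CUBIC)
E
python3 - <<'E'
from h import *
t=load("top"); s=load("side")
hc=onz((180+688/4.7,160+200/4.7),.025,*t[1:]); print("holder top",hc)
print("side holder", onz((190+320/4.2,165+488/4.2),.025,*s[1:]))
print("lug ends side",[onz((190+a/4.2,165+b/4.2),.024,*s[1:]) for a,b in((345,445),(380,470))])
print("lug ends top",[onz((180+a/4.7,160+b/4.7),.024,*t[1:]) for a,b in((620,180),(655,152))])
pc=np.array([onz((180+a/4.7,160+b/4.7),.012,*t[1:]) for a,b in((95,95),(230,125),(197,265),(60,235))]); print("plate",pc,pc.mean(0))
print("axle top",onz((180+130/4.7,160+170/4.7),.088,*t[1:]),"side",onz((190+248/4.2,165+53/4.2),.086,*s[1:]))
rc=np.array([onz((180+a/4.7,160+b/4.7),.1,*t[1:]) for a,b in((330,85),(405,108))]);print("handles top @.17?",[onz((180+a/4.7,160+b/4.7),.16,*t[1:]) for a,b in((330,85),(405,108))])
A=[rect(*i,hc,.024,.05,3000) for i in (t,s)]
B=[rect(*i,onz((180+367/4.7,160+100/4.7),.16,*t[1:]),.177,.05,3000) for i in (t,s)]
cv2.imwrite("pics/r1.png",np.vstack([np.hstack(A),np.hstack(B)]))
E
```

```text
holder top [ 0.48303064 -0.22765501  0.025     ]
side holder [ 0.48553971 -0.23211428  0.025     ]
lug ends side [array([ 0.50787452, -0.19558422,  0.024     ]), array([ 0.52634916, -0.22127501,  0.024     ])]
lug ends top [array([ 0.49697834, -0.17709136,  0.024     ]), array([ 0.51847336, -0.20296725,  0.024     ])]
plate [[0.55423381 0.22004579 0.012     ]
 [0.53340468 0.11669672 0.012     ]
 [0.42698521 0.13877006 0.012     ]
 [0.44739501 0.24311439 0.012     ]] [0.49050468 0.17965674 0.012     ]
axle top [0.49315279 0.18044497 0.088     ] side [0.49395149 0.18159835 0.086     ]
handles top @.17? [array([0.54901049, 0.03651979, 0.16      ]), array([ 0.53443894, -0.01432119,  0.16      ])]
```

View pics/r1.png

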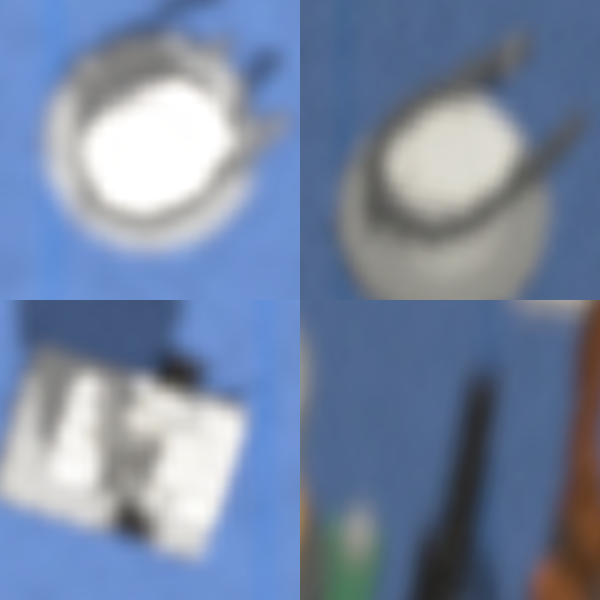

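Rectified tiles: the ring gap points at about +37° from world x. Lug ends sit at (215,42) and (275,125) in the top-right tile, and both views agree. The black handle blobs are at (180,362) and (130,518) in the bottom-left tile. Next I'll refine with masks.

```bash
python3 - <<'E'
from h import *
t=load("top"); s=load("side")
S=4000; half=.06
def toW(px,c): return np.array([c[0]-half+px[0]/S, c[1]+half-px[1]/S])
def comps(m,minA=50):
    n,l,st,ce=cv2.connectedComponentsWithStats(m.astype(np.uint8)); return [(st[i,4],ce[i],l==i) for i in range(1,n) if st[i,4]>minA]
hc=np.array([.484,-.228])
for nm,v in (("top",t),("side",s)):
    r=rect(*v,hc,.025,half,S); g=r.min(2).astype(int)
    m=g>(235 if nm=="top" else 185)
    for a,c,l in comps(m,500): print(nm,"boss",a/16,toW(c,hc),cv2.minAreaRect(np.argwhere(l)[:, ::-1].astype(np.float32)))
r=rect(*s,hc,.024,half,S); g=r.max(2)
for th in (75,90):
  a,c,l=max(comps(g<th,500),key=lambda q:q[0]); P=np.array([toW(p,hc) for p in np.argwhere(l)[:,::-1]])*1e3
  y=np.radians(37)
  for it in range(10):
    u=np.array([np.cos(y),np.sin(y)]); w=np.array([-u[1],u[0]])
    a_=P@u; b=P@w; mid=(b.max()+b.min())/2
    tip=a_>a_.max()-20
    L=P[tip&(b>mid)].mean(0); R=P[tip&(b<mid)].mean(0)
    c0=u*((a_.max()+a_.min())/2-9)+w*mid
    e=(L+R)/2-c0; y=np.arctan2(e[1],e[0])
  print("ring th",th,"yaw",np.degrees(y),"c",c0,"len",np.ptp(a_),"wid",np.ptp(b),"lugs",L,R)
# pliers
b0=t[0]; pc=np.array([.542,.012]); r=rect(*t,pc,.177,half,S)
for th in (60,80):
  bl=[(a,toW(c,pc)) for a,c,l in comps(r.max(2)<th,80)]; print("black",th,bl)
m=r.min(2)>150
a,c,l=max(comps(m,500),key=lambda q:q[0]); print("rack rect",a/16,toW(c,pc),cv2.minAreaRect(np.argwhere(l)[:,::-1].astype(np.float32)))
r=rect(*s,pc,.177,half,S); 
for a,c,l in comps(r.max(2)<70,80):
  q=np.argwhere(l)[:,::-1]; q=q[q[:,1]<q[:,1].min()+8]; print("side black",a,toW(q.mean(0),pc))
# axle
ac=np.array([.492,.18]); global_half=half
for nm,v in (("top",t),("side",s)):
  H=.09; rr=rect(*v,ac,.012,H,S); hsv=cv2.cvtColor(rr,cv2.COLOR_BGR2HSV)
  gm=cv2.inRange(hsv,(60,60,30),(90,255,255)); a,c,l=max(comps(gm>0,500),key=lambda q:q[0])
  R=cv2.minAreaRect(np.argwhere(l)[:,::-1].astype(np.float32)); print(nm,"plate",ac[0]-H+R[0][0]/S,ac[1]+H-R[0][1]/S,np.array(R[1])/4,R[2])
  rr=rect(*v,ac,.088,half,S); m=rr.min(2)>(170 if nm=="top" else 110)
  for a,c,l in comps(m,1500):
    q=np.argwhere(l)[:,::-1]; print(nm,"top",a/16,toW(c,ac),np.ptp(q,0)/4,toW(q.min(0),ac))
# brown
hs=cv2.cvtColor(t[0],cv2.COLOR_BGR2HSV); m=cv2.inRange(hs,(3,120,40),(14,255,220)); m[:, :200]=0
for a,c,l in comps(m>0,25): q=np.argwhere(l)[:,::-1]; print("brown",a,c,q.min(0),q.max(0),onz(c,.1,*t[1:]),onz(q.max(0),.12,*t[1:]),onz(q.min(0),.12,*t[1:]))
E
```

```text
top boss 1254.75 [ 0.48529368 -0.22694896] ((248.55506896972656, 237.1785430908203), (133.76229858398438, 181.7203369140625), 61.55707550048828)
side boss 816.5625 [ 0.48459851 -0.23019386] ((243.97714233398438, 249.20895385742188), (112.43992614746094, 144.03799438476562), 46.84760665893555)Traceback (most recent call last):
  File "<stdin>", line 14, in <module>
ValueError: max() iterable argument is empty
```

```bash
cat > m.py <<'E'
from h import *
t=load("top"); s=load("side")
S=4000; half=.06
def toW(px,c): return np.array([c[0]-half+px[0]/S, c[1]+half-px[1]/S])
def comps(m,minA=50):
    n,l,st,ce=cv2.connectedComponentsWithStats(m.astype(np.uint8)); return [(st[i,4],ce[i],l==i) for i in range(1,n) if st[i,4]>minA]
E
python3 - <<'E'
from m import *
hc=np.array([.484,-.228])
r=rect(*s,hc,.024,half,S); b=r[:,:,0]; print("blue pct",np.percentile(b,[0.5,2,5,10,20]))
for th in (90,105):
  q=comps(b<th,500)
  if not q: continue
  a,c,l=max(q,key=lambda q:q[0]); P=np.array([toW(p,hc) for p in np.argwhere(l)[:,::-1]])*1e3
  y=np.radians(37)
  for it in range(10):
    u=np.array([np.cos(y),np.sin(y)]); w=np.array([-u[1],u[0]])
    a_=P@u; bb=P@w; mid=(bb.max()+bb.min())/2
    tip=a_>a_.max()-20
    L=P[tip&(bb>mid)].mean(0); R=P[tip&(bb<mid)].mean(0)
    c0=u*((a_.max()+a_.min())/2-9)+w*mid
    e=(L+R)/2-c0; y=np.arctan2(e[1],e[0])
  print("ring th",th,"yaw",np.degrees(y),"c",c0,"len",np.ptp(a_),"wid",np.ptp(bb),"lugs",L,R)
pc=np.array([.542,.012]); r=rect(*t,pc,.177,half,S)
for th in (70,90):
  print("black",th,[(a,toW(c,pc)) for a,c,l in comps(r[:,:,0]<th,80)])
m=r.min(2)>150
a,c,l=max(comps(m,500),key=lambda q:q[0]); print("rack rect",a/16,toW(c,pc),cv2.minAreaRect(np.argwhere(l)[:,::-1].astype(np.float32)))
r=rect(*s,pc,.177,half,S)
for a,c,l in comps(r[:,:,0]<80,80):
  q=np.argwhere(l)[:,::-1]; q=q[q[:,1]<q[:,1].min()+8]; print("side black",a,toW(q.mean(0),pc))
ac=np.array([.492,.18])
for nm,v in (("top",t),("side",s)):
  H=.09; rr=rect(*v,ac,.012,H,S); hsv=cv2.cvtColor(rr,cv2.COLOR_BGR2HSV)
  gm=cv2.inRange(hsv,(50,60,30),(90,255,255)); q=comps(gm>0,500)
  if q:
    a,c,l=max(q,key=lambda q:q[0])
    R=cv2.minAreaRect(np.argwhere(l)[:,::-1].astype(np.float32)); print(nm,"plate",ac[0]-H+R[0][0]/S,ac[1]+H-R[0][1]/S,np.array(R[1])/4,R[2])
  rr=rect(*v,ac,.088,half,S); m=rr.min(2)>(170 if nm=="top" else 110)
  for a,c,l in comps(m,1500):
    q=np.argwhere(l)[:,::-1]; print(nm,"top",a/16,toW(c,ac),np.ptp(q,0)/4,toW(q.min(0),ac))
hs=cv2.cvtColor(t[0],cv2.COLOR_BGR2HSV); m=cv2.inRange(hs,(3,120,40),(14,255,255)); m[:, :200]=0
for a,c,l in comps(m>0,25): q=np.argwhere(l)[:,::-1]; print("brown",a,c,q.min(0),q.max(0),onz(c,.1,*t[1:]),onz(q.max(0),.12,*t[1:]),onz(q.min(0),.12,*t[1:]))
E
```

```text
blue pct [ 90.  98. 107. 121. 133.]
ring th 90 yaw 30.62758556622131 c [ 451.43587765 -251.29666085] len 5.273752469104011 wid 10.157134501187272 lugs [ 458.39959839 -244.66064257] [ 460.34930556 -248.53263889]
ring th 105 yaw 68.26704624604703 c [ 469.79389016 -253.61401414] len 25.892781840860508 wid 43.71560985688524 lugs [ 459.20070057 -240.53087701] [ 486.11682243 -252.32301402]
black 70 [(np.int32(627), array([0.54805981, 0.0372177 ])), (np.int32(101), array([ 0.53286139, -0.01212129]))]
black 90 [(np.int32(1312), array([0.54789139, 0.03753182])), (np.int32(564), array([ 0.53290913, -0.01206871]))]
rack rect 3206.75 [0.53112156 0.00859288] ((190.86695861816406, 249.61007690429688), (306.7917175292969, 216.37294006347656), 16.69924545288086)
side black 30645 [0.59429512 0.07111829]
side black 15541 [0.54989509 0.03186607]
side black 2284 [ 0.48495134 -0.0137802 ]
side black 713 [ 0.49499123 -0.04143421]
top plate 0.4931652526855469 0.18202872467041017 [110.06111145 109.17835999] 11.640572547912598
top top 125.875 [0.45621363 0.22112028] [12.25 12.5 ] [0.45   0.2275]
top top 116.5625 [0.53796434 0.20419665] [12.25 11.75] [0.53175 0.21   ]
top top 1110.0625 [0.49285752 0.18070632] [37.75 38.  ] [0.47425 0.1995 ]
top top 128.0 [0.43913892 0.14002136] [12.75 12.25] [0.43275 0.14625]
top top 108.0625 [0.52069173 0.12435801] [13.25  9.25] [0.514  0.1295]
side plate 0.48925744628906254 0.1678435974121094 [108.65433502 109.1468811 ] 11.362642288208008
side top 2278.9375 [0.49050976 0.15895122] [39.25 74.75] [0.471 0.195]
side top 160.0625 [0.44832878 0.12763725] [11.5  16.25] [0.4425 0.1365]
brown 82 [228.64634146 159.54878049] [220 153] [235 165] [0.61656766 0.11212859 0.1       ] [0.59568884 0.08886828 0.12      ] [0.63462084 0.13938828 0.12      ]
```

```bash
cat > ov.py <<'E'
from m import *
def xf(c,yaw,P):
    P=np.asarray(P,float); a=np.radians(yaw); R=np.array([[np.cos(a),-np.sin(a),0],[np.sin(a),np.cos(a),0],[0,0,1]]); return P@R.T+c
def circ(r,z,n=40): a=np.linspace(0,2*np.pi,n); return np.c_[r*np.cos(a),r*np.sin(a),0*a+z]
def box(x,y,z): return [[-x,-y,z],[x,-y,z],[x,y,z],[-x,y,z],[-x,-y,z]]
def tile(v,P,c,w,h,k,col=(0,255,255)):
    x0,y0=int(c[0]-w/2),int(c[1]-h/2)
    im=cv2.resize(v[0][y0:y0+h,x0:x0+w],None,fx=k,fy=k,interpolation=cv2.INTER_CUBIC)
    for p in P:
        uv=(proj(p,*v[1:])-[x0,y0]+.5)*k-.5
        cv2.polylines(im,[np.round(uv).astype(np.int32)],False,col,1)
    return im
a=np.radians(np.linspace(45,315,30))
def ringP(o,yaw):
    R=lambda r:np.c_[r*np.cos(a),r*np.sin(a),0*a]
    L=[R(.025),R(.018)]+[np.array([[.016,s*.014,0],[.043,s*.012,0],[.043,s*.018,0],[.016,s*.02,0]]) for s in(1,-1)]
    return [xf(o,yaw,p) for p in L]
def pliP(o,yaw,top=.0285):
    L=[np.array([[0,s*.028,.018],[0,s*.0315,.074]]) for s in (1,-1)]
    L+=[np.array([[-.007,s*.028,.074],[.007,s*.028,.074],[.007,s*.035,.074],[-.007,s*.035,.074],[-.007,s*.028,.074]]) for s in(1,-1)]
    return [xf(o,yaw,p) for p in L+[np.array([[-.024,0,-.006],[.024,0,-.006]])]]
E
python3 - <<'E'
from ov import *
pl=pliP([.544,.0115,.103],-16.7)+[xf([.546,.0105,0],-16.7,box(.042,.03,0))]
rg=ringP([.485,-.2285,.024],37)+[xf([.485,-.2285,0],0,circ(.036,0))]
T=np.hstack([tile(t,pl,proj([.544,.0115,.12],*t[1:])[0],44,44,9),tile(t,rg,proj([.49,-.22,.024],*t[1:])[0],44,44,9)])
B=np.hstack([tile(s,pl,proj([.544,.0115,.11],*s[1:])[0],66,33,6)[:198,:396],tile(s,rg,proj([.49,-.22,.024],*s[1:])[0],66,33,6)])
B=np.hstack([tile(s,pl,proj([.544,.0115,.13],*s[1:])[0],44,44,9)[:200],tile(s,rg,proj([.49,-.22,.024],*s[1:])[0],44,22,9)[:200,:396]]) if 0 else np.hstack([cv2.copyMakeBorder(tile(s,pl,proj([.544,.0115,.14],*s[1:])[0],60,34,6),0,0,0,36,0),cv2.copyMakeBorder(tile(s,rg,proj([.49,-.22,.024],*s[1:])[0],60,34,6),0,0,0,36,0)])
print(T.shape,B.shape); cv2.imwrite("pics/ov1.png",np.vstack([T,B]))
E
```

```text
(396, 792, 3) (204, 792, 3)
```

View pics/ov1.png

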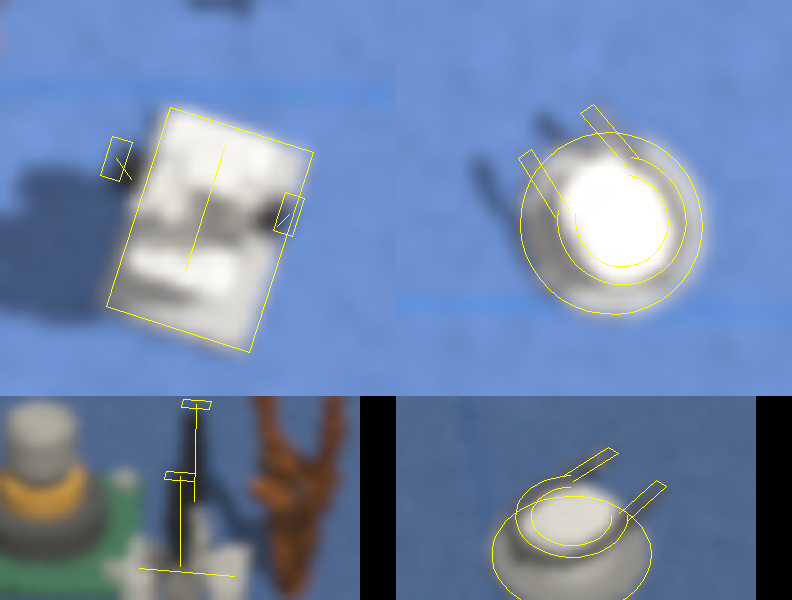

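```bash
python3 - <<'E'
from m import *
hc=np.array([.485,-.2285]); y=np.radians(37); u=np.array([np.cos(y),np.sin(y)]); w=np.array([-u[1],u[0]])
for nm,v in (("side",s),("top",t)):
  im=v[0].astype(np.float32); f=cv2.GaussianBlur(im[:,:,0]-im[:,:,2],(0,0),.3)
  bg=np.median(f[195:205,345:375]) if nm=="top" else np.median(f[255:265,290:320])
  print(nm,"bg",bg)
  b=np.arange(-32,32.1,1)
  for a in range(26,54,3):
    P=np.c_[hc+1e-3*(a*u+b[:,None]*w),np.full(len(b),.024)]
    uv=proj(P,*v[1:]).astype(np.float32); g=cv2.remap(f,uv[:,:1].copy(),uv[:,1:].copy(),cv2.INTER_LINEAR)[:,0]
    d=np.clip(bg-g-8,0,None)
    o=[]
    for sg in (b>0,b<0):
      o.append((round(float((d*b)[sg].sum()/max(d[sg].sum(),1e-6)),1),round(float(d[sg].max())),float(b[sg][d[sg].argmax()])))
    print(a,o)
E
```

```text
side bg 63.01528
26 [(15.7, 43, 16.0), (-18.3, 40, -19.0)]
29 [(15.4, 47, 16.0), (-18.1, 38, -18.0)]
32 [(15.3, 46, 15.0), (-17.5, 35, -18.0)]
35 [(15.6, 44, 15.0), (-16.9, 34, -17.0)]
38 [(15.8, 37, 16.0), (-16.3, 25, -16.0)]
41 [(16.2, 24, 16.0), (-15.5, 14, -15.0)]
44 [(16.5, 7, 17.0), (-14.8, 4, -15.0)]
47 [(0.0, 0, 1.0), (0.0, 0, -32.0)]
50 [(0.0, 0, 1.0), (0.0, 0, -32.0)]
53 [(0.0, 0, 1.0), (0.0, 0, -32.0)]
top bg 100.99236
26 [(15.2, 100, 5.0), (-11.1, 98, -6.0)]
29 [(14.3, 98, 3.0), (-10.7, 96, -1.0)]
32 [(13.0, 94, 2.0), (-10.7, 89, -1.0)]
35 [(11.9, 81, 13.0), (-11.2, 73, -1.0)]
38 [(11.6, 60, 14.0), (-12.4, 54, -17.0)]
41 [(12.6, 38, 15.0), (-13.6, 35, -16.0)]
44 [(14.0, 23, 1.0), (-12.4, 17, -1.0)]
47 [(15.1, 21, 32.0), (-2.0, 15, -1.0)]
50 [(15.6, 14, 32.0), (-1.6, 9, -1.0)]
53 [(16.4, 5, 32.0), (-1.3, 2, -1.0)]
```

```bash
cat > plan.py <<'E'
import numpy as np, sys
from scipy.spatial.transform import Rotation as R
from rig import sensors
def plan(target,yaw_y,n,start=None):
    s=sensors.observe(); p=s["eef_pos"].copy(); A=R.from_rotvec(s["orientation"])
    y=np.radians(yaw_y); ty=np.array([np.cos(y),np.sin(y),0]); tz=np.array([0,0,-1.]); G=R.from_matrix(np.c_[np.cross(ty,tz),ty,tz])
    d=(A.inv()*G).as_rotvec(); st=np.round(d/n,3); dp=(np.asarray(target)-p)/n
    print("t",s["clock"],"pos",p.round(4),"yaw_y",np.degrees(np.arctan2(*A.as_matrix()[[1,0],1])).round(2),"F",s["force"].round(1),"gap",s["finger_gap"].round(4),s["grasp_force"],"j",s["joint_positions"].round(2))
    out=[]
    for i in range(n):
        sh=A.inv().apply(np.asarray(target)-p)/(n-i)*1e3; sh=sh.round(1)
        out.append(dict(x=sh[0],y=sh[1],z=sh[2],ax=st[0],ay=st[1],az=st[2])); p=p+A.apply(sh/1e3); A=A*R.from_rotvec(st)
    for k in range(0,n,8): print("["+",".join("{"+",".join(f'"{q}":{float(v):g}' for q,v in o.items() if v)+"}" for o in out[k:k+8])+"]")
if __name__=="__main__":
    a=[float(x) for x in sys.argv[1:]]; plan(a[:3],a[3],int(a[4]))
E
python3 plan.py .5425 .0115 .23 73.3 18
```

```text
Traceback (most recent call last):
  File "plan.py", line 15, in <module>
    a=[float(x) for x in sys.argv[1:]]; plan(a[:3],a[3],int(a[4]))
                                        ~~~~^^^^^^^^^^^^^^^^^^^^^^
  File "plan.py", line 8, in plan
    print("t",s["clock"],"pos",p.round(4),"yaw_y",np.degrees(np.arctan2(*A.as_matrix()[[1,0],1])).round(2),"F",s["force"].round(1),"gap",s["finger_gap"].round(4),s["grasp_force"],"j",s["joint_positions"].round(2))
                                                                                                                                         ^^^^^^^^^^^^^^^^^^^^^
AttributeError: 'float' object has no attribute 'round'
```

```bash
sed -i 's/s\["finger_gap"\].round(4)/round(s["finger_gap"],4)/' plan.py; python3 plan.py .5425 .0115 .23 73.3 18
```

```text
t 0.6 pos [ 0.2038 -0.4838  0.2313] yaw_y -67.15 F [-0.   0.   1.5] gap 0.0856 0.0 j [-1.17  0.13 -0.04  1.41 -0.    1.57]
[{"x":28,"y":-18.1,"z":0.1,"az":-0.136},{"x":30.2,"y":-14.1,"z":0.1,"az":-0.136},{"x":31.8,"y":-9.9,"z":0.1,"az":-0.136},{"x":32.9,"y":-5.4,"z":0.1,"az":-0.136},{"x":33.3,"y":-0.9,"z":0.1,"az":-0.136},{"x":33.1,"y":3.6,"z":0.1,"az":-0.136},{"x":32.4,"y":8,"z":0.1,"az":-0.136},{"x":31,"y":12.4,"z":0.1,"az":-0.136}]
[{"x":29,"y":16.4,"az":-0.136},{"x":26.5,"y":20.2,"z":0.1,"az":-0.136},{"x":23.5,"y":23.6,"az":-0.136},{"x":20.1,"y":26.6,"z":0.1,"az":-0.136},{"x":16.3,"y":29.1,"az":-0.136},{"x":12.2,"y":31,"z":0.1,"az":-0.136},{"x":7.9,"y":32.4,"az":-0.136},{"x":3.4,"y":33.2,"z":0.1,"az":-0.136}]
[{"x":-1.1,"y":33.3,"az":-0.136},{"x":-5.6,"y":32.9,"z":0.1,"az":-0.136}]
```

Emit:
{"fn": "apply_moves", "kwargs": {"rows": [{"x": 28,"y": -18,"az": -0.136},{"x": 30,"y": -14,"az": -0.136},{"x": 32,"y": -10,"az": -0.136},{"x": 33,"y": -5,"az": -0.136},{"x": 33,"y": -1,"az": -0.136},{"x": 33,"y": 4,"az": -0.136},{"x": 32,"y": 8,"az": -0.136},{"x": 31,"y": 12,"az": -0.136}]}}

```text
validation failed for argument at $.ro...
```

Emit:
{"fn": "apply_moves", "kwargs": {"rows": [{"x": 29,"y": 16,"az": -0.136},{"x": 27,"y": 20,"az": -0.136},{"x": 24,"y": 24,"az": -0.136},{"x": 20,"y": 27,"az": -0.136},{"x": 16,"y": 29,"az": -0.136},{"x": 12,"y": 31,"az": -0.136},{"x": 8,"y": 32,"az": -0.136},{"x": 3,"y": 33,"az": -0.136}]}}

```text
validation failed for argument at $.ro...
```

```bash
python3 plan.py .5425 .0115 .23 73.3 5
```

```text
t 0.6 pos [ 0.2038 -0.4838  0.2313] yaw_y -67.15 F [-0.   0.   1.5] gap 0.0856 0.0 j [-1.17  0.13 -0.04  1.41 -0.    1.57]
[{"x":100.9,"y":-65,"z":0.3,"az":-0.49},{"x":119.6,"y":-9.9,"z":0.2,"az":-0.49},{"x":110.2,"y":47.6,"z":0.3,"az":-0.49},{"x":74.8,"y":93.8,"z":0.2,"az":-0.49},{"x":21.8,"y":118,"z":0.3,"az":-0.49}]
```

Emit:
{"fn": "apply_moves", "kwargs": {"rows": [{"x": 28,"y": -18,"z": 0,"ax": 0,"ay": 0,"az": -0.136,"claw": 85},{"x": 30,"y": -14,"z": 0,"ax": 0,"ay": 0,"az": -0.136,"claw": 85},{"x": 32,"y": -10,"z": 0,"ax": 0,"ay": 0,"az": -0.136,"claw": 85},{"x": 33,"y": -5,"z": 0,"ax": 0,"ay": 0,"az": -0.136,"claw": 85},{"x": 33,"y": -1,"z": 0,"ax": 0,"ay": 0,"az": -0.136,"claw": 85},{"x": 33,"y": 4,"z": 0,"ax": 0,"ay": 0,"az": -0.136,"claw": 85},{"x": 32,"y": 8,"z": 0,"ax": 0,"ay": 0,"az": -0.136,"claw": 85},{"x": 31,"y": 12,"z": 0,"ax": 0,"ay": 0,"az": -0.136,"claw": 85}]}}

```text
clock: 1.4
eef_pos: [0.3548, -0.2635, 0.2315]
orientation: [2.306, 2.132, 0.0]
force: [0.5, 0.1, 0.8]
finger_gap: 0.0848
grasp_force: 0.0
```

Emit:
{"fn": "apply_moves", "kwargs": {"rows": [{"x": 29,"y": 16,"z": 0,"ax": 0,"ay": 0,"az": -0.136,"claw": 85},{"x": 27,"y": 20,"z": 0,"ax": 0,"ay": 0,"az": -0.136,"claw": 85},{"x": 24,"y": 24,"z": 0,"ax": 0,"ay": 0,"az": -0.136,"claw": 85},{"x": 20,"y": 27,"z": 0,"ax": 0,"ay": 0,"az": -0.136,"claw": 85},{"x": 16,"y": 29,"z": 0,"ax": 0,"ay": 0,"az": -0.136,"claw": 85},{"x": 12,"y": 31,"z": 0,"ax": 0,"ay": 0,"az": -0.136,"claw": 85},{"x": 8,"y": 32,"z": 0,"ax": 0,"ay": 0,"az": -0.136,"claw": 85},{"x": 3,"y": 33,"z": 0,"ax": 0,"ay": 0,"az": -0.136,"claw": 85}]}}

```text
clock: 2.2
eef_pos: [0.5054, -0.0432, 0.2314]
orientation: [0.87, 3.018, -0.0]
force: [1.0, -0.5, 0.4]
finger_gap: 0.085
grasp_force: 0.0
```

```bash
sed -i 's/ if v)/)/' plan.py; python3 plan.py .5425 .0115 .23 73.3 3
```

```text
t 2.2 pos [ 0.5054 -0.0432  0.2314] yaw_y 57.86 F [ 1.  -0.5  0.4] gap 0.085 0.0 j [-0.09  0.09 -0.08  1.4  -0.    0.48]
[{"x":-0.8,"y":22,"z":0.5,"ax":0,"ay":0,"az":-0.09},{"x":-2.7,"y":21.9,"z":0.5,"ax":0,"ay":0,"az":-0.09},{"x":-4.7,"y":21.5,"z":0.5,"ax":0,"ay":0,"az":-0.09}]
```

Emit:
{"fn": "apply_moves", "kwargs": {"rows": [{"x": -1,"y": 22,"z": 0,"ax": 0,"ay": 0,"az": -0.09,"claw": 85},{"x": -3,"y": 22,"z": 0,"ax": 0,"ay": 0,"az": -0.09,"claw": 85},{"x": -5,"y": 21.5,"z": 0,"ax": 0,"ay": 0,"az": -0.09,"claw": 85},{"x": 0,"y": 0,"z": 20,"ax": 0,"ay": 0,"az": 0,"claw": 85},{"x": 0,"y": 0,"z": 0,"ax": 0,"ay": 0,"az": 0,"claw": 85},{"x": 0,"y": 0,"z": 0,"ax": 0,"ay": 0,"az": 0,"claw": 85}]}}

```text
clock: 2.8
eef_pos: [0.5425, 0.0097, 0.2112]
orientation: [-0.465, -3.106, 0.0]
force: [0.4, -0.9, -0.0]
finger_gap: 0.0849
grasp_force: 0.0
```

```bash
python3 plan.py .5425 .0115 .129 73.3 5; python3 - <<'E'
from ov import *
c=sensors.observe()["eef_pos"]
# rack/handles as seen now from side: black & gripper relation
pl=pliP([.5425,.0115,.103],-16.7)
T=tile(s,pl,proj([.5425,.0115,.15],*s[1:])[0],66,66,9); U=tile(t,pl,proj([.5425,.0115,.15],*t[1:])[0],20,66,9)
cv2.imwrite("pics/ov2.png",np.hstack([T,U])[:600,:800])
E
```

```text
t 2.8 pos [0.5425 0.0097 0.2112] yaw_y 72.99 F [ 0.4 -0.9 -0. ] gap 0.0849 0.0 j [ 0.02  0.16 -0.04  1.37 -0.    0.31]
[{"x":0.1,"y":0.4,"z":16.4,"ax":-0,"ay":-0,"az":-0.001},{"x":0.1,"y":0.3,"z":16.5,"ax":-0,"ay":-0,"az":-0.001},{"x":0.1,"y":0.4,"z":16.4,"ax":-0,"ay":-0,"az":-0.001},{"x":0.1,"y":0.3,"z":16.5,"ax":-0,"ay":-0,"az":-0.001},{"x":0,"y":0.4,"z":16.4,"ax":-0,"ay":-0,"az":-0.001}]
```

View pics/ov2.png

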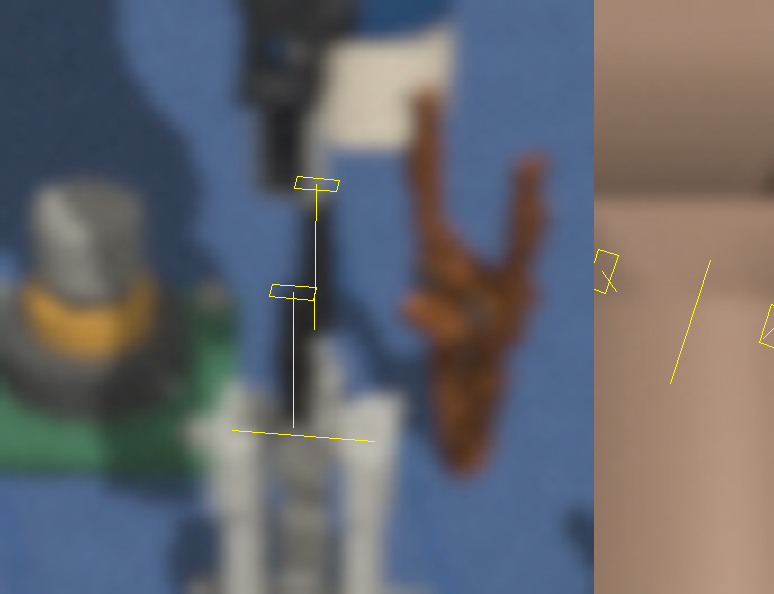

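Emit:
{"fn": "apply_moves", "kwargs": {"rows": [{"x": 0,"y": 1,"z": 16,"ax": 0,"ay": 0,"az": -0.005,"claw": 85},{"x": 0,"y": 1,"z": 16,"ax": 0,"ay": 0,"az": 0,"claw": 85},{"x": 0,"y": 0,"z": 16,"ax": 0,"ay": 0,"az": 0,"claw": 85},{"x": 0,"y": 0,"z": 16,"ax": 0,"ay": 0,"az": 0,"claw": 85},{"x": 0,"y": 0,"z": 10,"ax": 0,"ay": 0,"az": 0,"claw": 85},{"x": 0,"y": 0,"z": 8,"ax": 0,"ay": 0,"az": 0,"claw": 85},{"x": 0,"y": 0,"z": 0,"ax": 0,"ay": 0,"az": 0,"claw": 70},{"x": 0,"y": 0,"z": 0,"ax": 0,"ay": 0,"az": 0,"claw": 70}], "force": 20}}

```text
clock: 3.7
eef_pos: [0.5438, 0.0116, 0.1299]
orientation: [0.457, 3.107, 0.0]
force: [-0.8, 0.2, 0.3]
finger_gap: 0.0702
grasp_force: 0.0
```

Emit:
{"fn": "apply_moves", "kwargs": {"rows": [{"x": 0,"y": 0,"z": 0,"ax": 0,"ay": 0,"az": 0,"claw": 66},{"x": 0,"y": 0,"z": 0,"ax": 0,"ay": 0,"az": 0,"claw": 64},{"x": 0,"y": 0,"z": 0,"ax": 0,"ay": 0,"az": 0,"claw": 62},{"x": 0,"y": 0,"z": 0,"ax": 0,"ay": 0,"az": 0,"claw": 60},{"x": 0,"y": 0,"z": 0,"ax": 0,"ay": 0,"az": 0,"claw": 58},{"x": 0,"y": 0,"z": 0,"ax": 0,"ay": 0,"az": 0,"claw": 58},{"x": 0,"y": 0,"z": 0,"ax": 0,"ay": 0,"az": 0,"claw": 58}]}}

```text
clock: 4.4
eef_pos: [0.5443, 0.0116, 0.1316]
orientation: [0.456, 3.105, 0.0]
force: [-2.7, -0.8, 11.2]
finger_gap: 0.0579
grasp_force: 8.8
```

Emit:
{"fn": "apply_moves", "kwargs": {"rows": [{"x": 0,"y": 0,"z": -3,"ax": 0,"ay": 0,"az": 0,"claw": 58},{"x": 0,"y": 0,"z": -5,"ax": 0,"ay": 0,"az": 0,"claw": 58},{"x": 0,"y": 0,"z": -10,"ax": 0,"ay": 0,"az": 0,"claw": 58},{"x": 0,"y": 0,"z": -20,"ax": 0,"ay": 0,"az": 0,"claw": 58},{"x": 0,"y": 0,"z": -20,"ax": 0,"ay": 0,"az": 0,"claw": 58},{"x": 0,"y": 0,"z": -20,"ax": 0,"ay": 0,"az": 0,"claw": 58},{"x": 0,"y": 0,"z": -15,"ax": 0,"ay": 0,"az": 0,"claw": 58},{"x": 0,"y": 0,"z": -7,"ax": 0,"ay": 0,"az": 0,"claw": 58}]}}

```text
clock: 5.2
eef_pos: [0.5441, 0.0117, 0.2313]
orientation: [0.456, 3.106, 0.001]
force: [1.1, 0.3, -2.0]
finger_gap: 0.058
grasp_force: 7.0
```

```bash
python3 plan.py .511 -.210 .225 130 8
```

```text
t 5.2 pos [0.5441 0.0117 0.2313] yaw_y 73.28 F [ 1.1  0.3 -2. ] gap 0.058 7.018180713057518 j [0.02 0.16 0.   1.41 0.   0.31]
[{"x":-4,"y":-27.7,"z":0.8,"ax":-0,"ay":0,"az":-0.124},{"x":-0.5,"y":-28,"z":0.8,"ax":-0,"ay":0,"az":-0.124},{"x":2.9,"y":-27.9,"z":0.8,"ax":-0,"ay":0,"az":-0.124},{"x":6.3,"y":-27.3,"z":0.8,"ax":-0,"ay":0,"az":-0.124},{"x":9.7,"y":-26.3,"z":0.7,"ax":-0,"ay":0,"az":-0.124},{"x":12.9,"y":-24.9,"z":0.8,"ax":-0,"ay":0,"az":-0.124},{"x":15.8,"y":-23.1,"z":0.7,"ax":-0,"ay":0,"az":-0.124},{"x":18.6,"y":-21,"z":0.8,"ax":-0,"ay":0,"az":-0.124}]
```

```bash
python3 plan.py .511 -.210 .225 130 14
```

```text
t 5.2 pos [0.5441 0.0117 0.2313] yaw_y 73.28 F [ 1.1  0.3 -2. ] gap 0.058 7.018180713057518 j [0.02 0.16 0.   1.41 0.   0.31]
[{"x":-2.3,"y":-15.8,"z":0.4,"ax":-0,"ay":0,"az":-0.071},{"x":-1.2,"y":-16,"z":0.4,"ax":-0,"ay":0,"az":-0.071},{"x":-0,"y":-16,"z":0.4,"ax":-0,"ay":0,"az":-0.071},{"x":1.1,"y":-16,"z":0.5,"ax":-0,"ay":0,"az":-0.071},{"x":2.2,"y":-15.9,"z":0.4,"ax":-0,"ay":0,"az":-0.071},{"x":3.4,"y":-15.6,"z":0.5,"ax":-0,"ay":0,"az":-0.071},{"x":4.5,"y":-15.4,"z":0.4,"ax":-0,"ay":0,"az":-0.071},{"x":5.5,"y":-15,"z":0.5,"ax":-0,"ay":0,"az":-0.071}]
[{"x":6.6,"y":-14.6,"z":0.4,"ax":-0,"ay":0,"az":-0.071},{"x":7.6,"y":-14.1,"z":0.5,"ax":-0,"ay":0,"az":-0.071},{"x":8.6,"y":-13.5,"z":0.4,"ax":-0,"ay":0,"az":-0.071},{"x":9.5,"y":-12.8,"z":0.5,"ax":-0,"ay":0,"az":-0.071},{"x":10.5,"y":-12.2,"z":0.4,"ax":-0,"ay":0,"az":-0.071},{"x":11.3,"y":-11.3,"z":0.5,"ax":-0,"ay":0,"az":-0.071}]
```

Emit:
{"fn": "apply_moves", "kwargs": {"rows": [{"x": -2,"y": -16,"z": 0,"ax": 0,"ay": 0,"az": -0.071,"claw": 58},{"x": -1,"y": -16,"z": 0,"ax": 0,"ay": 0,"az": -0.071,"claw": 58},{"x": 0,"y": -16,"z": 0,"ax": 0,"ay": 0,"az": -0.071,"claw": 58},{"x": 1,"y": -16,"z": 0,"ax": 0,"ay": 0,"az": -0.071,"claw": 58},{"x": 2,"y": -16,"z": 0,"ax": 0,"ay": 0,"az": -0.071,"claw": 58},{"x": 3.5,"y": -16,"z": 0,"ax": 0,"ay": 0,"az": -0.071,"claw": 58},{"x": 4.5,"y": -15.5,"z": 0,"ax": 0,"ay": 0,"az": -0.071,"claw": 58},{"x": 5.5,"y": -15,"z": 0,"ax": 0,"ay": 0,"az": -0.071,"claw": 58}]}}

```text
clock: 6.0
eef_pos: [0.524, -0.1163, 0.2289]
orientation: [0.437, -3.11, -0.001]
force: [0.3, -0.8, -1.5]
finger_gap: 0.0585
grasp_force: 7.0
```

Emit:
{"fn": "apply_moves", "kwargs": {"rows": [{"x": 6.5,"y": -14.5,"z": 2,"ax": 0,"ay": 0,"az": -0.071,"claw": 58},{"x": 7.5,"y": -14,"z": 4,"ax": 0,"ay": 0,"az": -0.071,"claw": 58},{"x": 8.5,"y": -13.5,"z": 6,"ax": 0,"ay": 0,"az": -0.071,"claw": 58},{"x": 9.5,"y": -13,"z": 8,"ax": 0,"ay": 0,"az": -0.071,"claw": 58},{"x": 10.5,"y": -12,"z": 8,"ax": 0,"ay": 0,"az": -0.071,"claw": 58},{"x": 11,"y": -11,"z": 5,"ax": 0,"ay": 0,"az": -0.071,"claw": 58},{"x": 0,"y": 0,"z": 0,"ax": 0,"ay": 0,"az": 0,"claw": 58},{"x": 0,"y": 0,"z": 0,"ax": 0,"ay": 0,"az": 0,"claw": 58}]}}

```text
clock: 6.8
eef_pos: [0.5101, -0.2099, 0.196]
orientation: [1.078, -2.951, -0.001]
force: [0.2, -0.2, -1.7]
finger_gap: 0.0582
grasp_force: 7.0
```

```bash
python3 plan.py .511 -.210 .18 130 4;  python3 - <<'E'
from ov import *
o=sensors.observe()["eef_pos"]; z=o[2]-.026
rg=ringP([.4848,-.2315,.024],40)
tip=[xf([o[0],o[1],z],40,np.array([[0,-.010,-.077],[0,.010,-.077],[0,.010,-.07],[0,0,-.07],[0,0,0],[-.024,0,-.006],[.024,0,-.006]]))]
c=proj([o[0],o[1],z-.05],*s[1:])[0]
A=tile(s,tip+rg,c,48,60,8); B=tile(s,[],c,48,60,8)
cv2.imwrite("pics/ov3.png",np.hstack([A,B]))
E
```

```text
t 6.8 pos [ 0.5101 -0.2099  0.196 ] yaw_y 130.12 F [ 0.2 -0.2 -1.7] gap 0.0582 7.017950266599655 j [-0.39  0.18 -0.05  1.34  0.   -1.09]
[{"x":-0.2,"y":-0.2,"z":4,"ax":0,"ay":-0,"az":0.001},{"x":-0.1,"y":-0.2,"z":4,"ax":0,"ay":-0,"az":0.001},{"x":-0.2,"y":-0.1,"z":4,"ax":0,"ay":-0,"az":0.001},{"x":-0.1,"y":-0.2,"z":4,"ax":0,"ay":-0,"az":0.001}]
```

View pics/ov3.png

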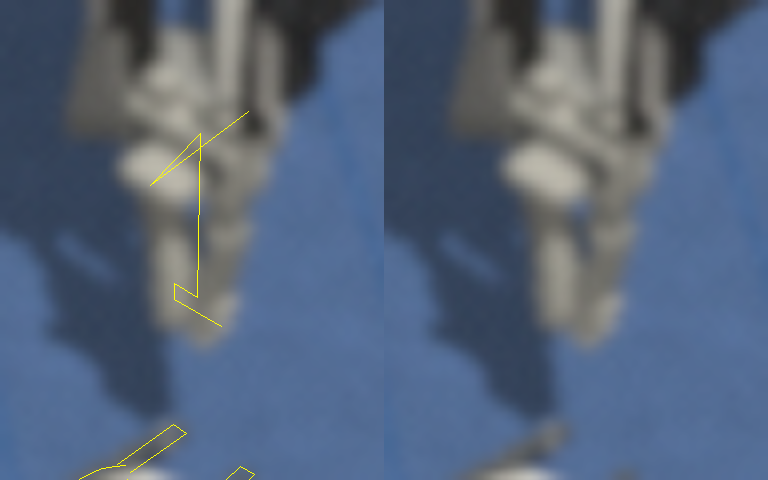

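The tips hang about 3 mm lower than nominal (toes near (173,328) and (205,345)), and laterally they match. The notch leaves only ±0.8 mm in height, so I'll touch the bare bench gently to get the exact tip height.

```bash
python3 plan.py .55 -.13 .116 130 6
```

```text
t 6.9 pos [ 0.5105 -0.2095  0.1965] yaw_y 130.2 F [-0.   0.7 -2.7] gap 0.0581 7.017577886581421 j [-0.39  0.18 -0.05  1.34  0.   -1.09]
[{"x":-13.6,"y":5.9,"z":13.4,"ax":0,"ay":0,"az":0.001},{"x":-13.6,"y":5.9,"z":13.4,"ax":0,"ay":0,"az":0.001},{"x":-13.6,"y":5.9,"z":13.4,"ax":0,"ay":0,"az":0.001},{"x":-13.5,"y":5.9,"z":13.4,"ax":0,"ay":0,"az":0.001},{"x":-13.5,"y":5.9,"z":13.5,"ax":0,"ay":0,"az":0.001},{"x":-13.6,"y":5.9,"z":13.4,"ax":0,"ay":0,"az":0.001}]
```

Emit:
{"fn": "apply_moves", "kwargs": {"rows": [{"x": -20,"y": 9,"z": 0,"ax": 0,"ay": 0,"az": 0,"claw": 58},{"x": -20,"y": 9,"z": 5,"ax": 0,"ay": 0,"az": 0,"claw": 58},{"x": -20,"y": 9,"z": 15,"ax": 0,"ay": 0,"az": 0,"claw": 58},{"x": -21,"y": 9,"z": 20,"ax": 0,"ay": 0,"az": 0,"claw": 58},{"x": 0,"y": 0,"z": 20,"ax": 0,"ay": 0,"az": 0,"claw": 58},{"x": 0,"y": 0,"z": 15,"ax": 0,"ay": 0,"az": 0,"claw": 58},{"x": 0,"y": 0,"z": 8,"ax": 0,"ay": 0,"az": 0,"claw": 58},{"x": 0,"y": 0,"z": 0,"ax": 0,"ay": 0,"az": 0,"claw": 58}]}}

```text
clock: 7.7
eef_pos: [0.5484, -0.1295, 0.1125]
orientation: [1.081, -2.948, -0.002]
force: [0.4, -0.4, -2.6]
finger_gap: 0.058
grasp_force: 7.0
```

Emit:
{"fn": "apply_moves", "kwargs": {"rows": [{"x": 0,"y": 0,"z": 2,"ax": 0,"ay": 0,"az": 0,"claw": 58},{"x": 0,"y": 0,"z": 2,"ax": 0,"ay": 0,"az": 0,"claw": 58},{"x": 0,"y": 0,"z": 1,"ax": 0,"ay": 0,"az": 0,"claw": 58},{"x": 0,"y": 0,"z": 0,"ax": 0,"ay": 0,"az": 0,"claw": 58},{"x": 0,"y": 0,"z": 0,"ax": 0,"ay": 0,"az": 0,"claw": 58}]}}

```text
clock: 8.2
eef_pos: [0.549, -0.1303, 0.1086]
orientation: [-1.08, 2.95, -0.0]
force: [-0.6, -0.4, -1.7]
finger_gap: 0.0583
grasp_force: 7.0
```

Emit:
{"fn": "apply_moves", "kwargs": {"rows": [{"x": 0,"y": 0,"z": 1,"ax": 0,"ay": 0,"az": 0,"claw": 58},{"x": 0,"y": 0,"z": 1,"ax": 0,"ay": 0,"az": 0,"claw": 58},{"x": 0,"y": 0,"z": 0,"ax": 0,"ay": 0,"az": 0,"claw": 58}]}}

```text
clock: 8.5
eef_pos: [0.549, -0.1302, 0.1063]
orientation: [-1.08, 2.95, -0.0]
force: [-0.1, 0.3, 0.1]
finger_gap: 0.058
grasp_force: 7.1
```

Emit:
{"fn": "apply_moves", "kwargs": {"rows": [{"x": 0,"y": 0,"z": 1,"ax": 0,"ay": 0,"az": 0,"claw": 58},{"x": 0,"y": 0,"z": 0,"ax": 0,"ay": 0,"az": 0,"claw": 58},{"x": 0,"y": 0,"z": 0,"ax": 0,"ay": 0,"az": 0,"claw": 58}]}}

```text
clock: 8.8
eef_pos: [0.5493, -0.1302, 0.1061]
orientation: [-1.08, 2.949, -0.001]
force: [-1.3, 1.3, 5.7]
finger_gap: 0.0582
grasp_force: 7.9
```

```bash
python3 - <<'E'
from h import *
P=[];F=[]
for i in range(10):
    cams.grab_frame("side"); s=sensors.observe(); P.append(s["eef_pos"]); F.append(s["force"])
print(np.mean(P,0),np.std(P,0),np.mean(F,0))
E
python3 plan.py .549 -.130 .170 130 4
```

```text
[ 0.54930194 -0.13016433  0.10607477] [1.37890509e-05 1.01295076e-05 1.20953731e-05] [-0.81488991  1.04835871  5.43417432]
t 9.3 pos [ 0.5493 -0.1302  0.1061] yaw_y 130.23 F [-0.5  0.6  4.9] gap 0.0582 7.864601165056229 j [-0.23  0.23 -0.19  1.15  0.   -0.94]
[{"x":0,"y":0.1,"z":-16,"ax":-0,"ay":0,"az":0.001},{"x":0,"y":0,"z":-16,"ax":-0,"ay":0,"az":0.001},{"x":0,"y":0.1,"z":-16,"ax":-0,"ay":0,"az":0.001},{"x":0,"y":0,"z":-15.9,"ax":-0,"ay":0,"az":0.001}]
```

Emit:
{"fn": "apply_moves", "kwargs": {"rows": [{"x": 0,"y": 0,"z": -5,"ax": 0,"ay": 0,"az": 0,"claw": 58},{"x": 0,"y": 0,"z": -15,"ax": 0,"ay": 0,"az": 0,"claw": 58},{"x": 5,"y": -2,"z": -15,"ax": 0,"ay": 0,"az": 0,"claw": 58},{"x": 20,"y": -9,"z": -5,"ax": 0,"ay": 0,"az": 0,"claw": 58},{"x": 20,"y": -9,"z": 0,"ax": 0,"ay": 0,"az": 0,"claw": 58},{"x": 20,"y": -9,"z": 0,"ax": 0,"ay": 0,"az": 0,"claw": 58},{"x": 13,"y": -5,"z": 0,"ax": 0,"ay": 0,"az": 0,"claw": 58},{"x": 0,"y": 0,"z": 0,"ax": 0,"ay": 0,"az": 0,"claw": 58}]}}

```text
clock: 10.1
eef_pos: [0.5104, -0.2077, 0.145]
orientation: [1.077, -2.95, -0.001]
force: [0.4, 0.1, -1.2]
finger_gap: 0.0579
grasp_force: 7.0
```

```bash
python3 - <<'E'
from ov import *
t=load("top")
for i in range(2): s=load("side")
o=sensors.observe()["eef_pos"]; z=o[2]-.0291; print(o)
rg=ringP([.4848,-.2315,.024],40)
q=[np.array([[-.007,y,-.077],[.007,y,-.077],[.007,y,-.066],[-.007,y,-.066],[-.007,y,-.077]]) for y in(-.010,.010)]
tip=[xf([o[0],o[1],z],40,a) for a in q]
c=proj([o[0]-.01,o[1],z-.077],*s[1:])[0]
A=tile(s,tip+rg,c,48,44,8); B=tile(s,[],c,48,44,8)
cv2.imwrite("pics/ov4.png",np.hstack([A,B]))
E
python3 plan.py .511 -.210 .123 130 4
```

```text
[ 0.51158278 -0.20586491  0.14515691]
t 10.35 pos [ 0.5116 -0.2059  0.1452] yaw_y 130.28 F [-0.3  0.1 -1.1] gap 0.0582 6.995384618639946 j [-0.38  0.19 -0.15  1.23  0.   -1.09]
[{"x":0.8,"y":-0.7,"z":5.5,"ax":0,"ay":0,"az":0.001},{"x":0.8,"y":-0.7,"z":5.6,"ax":0,"ay":0,"az":0.001},{"x":0.8,"y":-0.7,"z":5.5,"ax":0,"ay":0,"az":0.001},{"x":0.7,"y":-0.7,"z":5.6,"ax":0,"ay":0,"az":0.001}]
```

View pics/ov4.png

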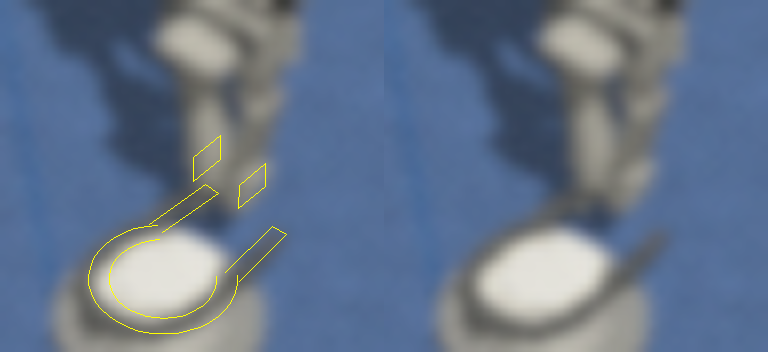

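Ring overlay fits, with lug ends at (210,188) and (280,231), and the tip boxes match at (207,158) and (252,185). Correcting laterally, then descending.

Emit:
{"fn": "apply_moves", "kwargs": {"rows": [{"x": 1.5,"y": -1.3,"z": 0,"ax": 0,"ay": 0,"az": 0,"claw": 58},{"x": 1.3,"y": -1.3,"z": 0,"ax": 0,"ay": 0,"az": 0,"claw": 58},{"x": 0,"y": 0,"z": 4,"ax": 0,"ay": 0,"az": 0,"claw": 58},{"x": 0,"y": 0,"z": 4,"ax": 0,"ay": 0,"az": 0,"claw": 58},{"x": 0,"y": 0,"z": 4,"ax": 0,"ay": 0,"az": 0,"claw": 58},{"x": 0,"y": 0,"z": 0,"ax": 0,"ay": 0,"az": 0,"claw": 58},{"x": 0,"y": 0,"z": 0,"ax": 0,"ay": 0,"az": 0,"claw": 58}]}}

```text
clock: 11.05
eef_pos: [0.5107, -0.2102, 0.1331]
orientation: [1.08, -2.95, -0.0]
force: [-0.2, 0.2, -1.9]
finger_gap: 0.0579
grasp_force: 7.0
```

```bash
python3 plan.py .511 -.2097 .1231 130 4
```

```text
t 11.05 pos [ 0.5107 -0.2102  0.1331] yaw_y 130.23 F [-0.2  0.2 -1.9] gap 0.0579 6.996944546699524 j [-0.39  0.19 -0.17  1.2   0.   -1.09]
[{"x":-0.1,"y":0.1,"z":2.5,"ax":0,"ay":-0,"az":0.001},{"x":-0.2,"y":0,"z":2.5,"ax":0,"ay":-0,"az":0.001},{"x":-0.1,"y":0.1,"z":2.5,"ax":0,"ay":-0,"az":0.001},{"x":-0.2,"y":0,"z":2.5,"ax":0,"ay":-0,"az":0.001}]
```

Emit:
{"fn": "apply_moves", "kwargs": {"rows": [{"x": 0,"y": 0,"z": 2,"ax": 0,"ay": 0,"az": 0,"claw": 58},{"x": 0,"y": 0,"z": 2,"ax": 0,"ay": 0,"az": 0,"claw": 58},{"x": 0,"y": 0,"z": 2,"ax": 0,"ay": 0,"az": 0,"claw": 58},{"x": 0,"y": 0,"z": 0,"ax": 0,"ay": 0,"az": 0,"claw": 58}]}}

```text
clock: 11.45
eef_pos: [0.5107, -0.2103, 0.1269]
orientation: [1.08, -2.95, -0.001]
force: [0.1, 0.2, -1.7]
finger_gap: 0.0584
grasp_force: 7.0
```

Emit:
{"fn": "apply_moves", "kwargs": {"rows": [{"x": 0,"y": 0,"z": 2,"ax": 0,"ay": 0,"az": 0,"claw": 58},{"x": 0,"y": 0,"z": 2,"ax": 0,"ay": 0,"az": 0,"claw": 58},{"x": 0,"y": 0,"z": 0,"ax": 0,"ay": 0,"az": 0,"claw": 58},{"x": 0,"y": 0,"z": 0,"ax": 0,"ay": 0,"az": 0,"claw": 58}]}}

```text
clock: 11.85
eef_pos: [0.5108, -0.2103, 0.1232]
orientation: [1.08, -2.95, -0.0]
force: [0.2, -0.1, -1.7]
finger_gap: 0.0582
grasp_force: 7.0
```

```bash
python3 - <<'E'
from h import *
for i in range(4): cams.grab_frame("side")
E
python3 plan.py .511 -.2097 .1231 130 1
```

```text
t 12.05 pos [ 0.5109 -0.2103  0.1234] yaw_y 130.23 F [-0.2 -0.4 -1.2] gap 0.0578 6.995035037398338 j [-0.39  0.2  -0.19  1.18 -0.   -1.09]
[{"x":-0.5,"y":0.4,"z":0.3,"ax":-0,"ay":0,"az":0.004}]
```

Emit:
{"fn": "apply_moves", "kwargs": {"rows": [{"x": 0,"y": 0,"z": -0.4,"ax": 0,"ay": 0,"az": 0,"claw": 56.7},{"x": 0,"y": 0,"z": -0.4,"ax": 0,"ay": 0,"az": 0,"claw": 55.5},{"x": 0,"y": 0,"z": -0.4,"ax": 0,"ay": 0,"az": 0,"claw": 54.2},{"x": 0,"y": 0,"z": -0.4,"ax": 0,"ay": 0,"az": 0,"claw": 53},{"x": 0,"y": 0,"z": 0,"ax": 0,"ay": 0,"az": 0,"claw": 53}], "force": 20}}

```text
clock: 12.55
eef_pos: [0.5109, -0.2103, 0.125]
orientation: [-1.08, 2.95, -0.0]
force: [0.5, 1.0, -1.0]
finger_gap: 0.0531
grasp_force: 11.0
```

Emit:
{"fn": "apply_moves", "kwargs": {"rows": [{"x": 0,"y": 0,"z": -0.6,"ax": 0,"ay": 0,"az": 0,"claw": 51},{"x": 0,"y": 0,"z": -0.6,"ax": 0,"ay": 0,"az": 0,"claw": 49},{"x": 0,"y": 0,"z": 0,"ax": 0,"ay": 0,"az": 0,"claw": 49}], "force": 30}}

```text
clock: 12.85
eef_pos: [0.511, -0.2104, 0.1262]
orientation: [-1.08, 2.95, -0.0]
force: [0.2, -0.8, -1.3]
finger_gap: 0.0492
grasp_force: 15.3
```

Grip force is above the bare spring value, so the lugs are being spread. Continuing.

Emit:
{"fn": "apply_moves", "kwargs": {"rows": [{"x": 0,"y": 0,"z": -0.5,"ax": 0,"ay": 0,"az": 0,"claw": 47},{"x": 0,"y": 0,"z": -0.5,"ax": 0,"ay": 0,"az": 0,"claw": 45},{"x": 0,"y": 0,"z": -0.5,"ax": 0,"ay": 0,"az": 0,"claw": 43},{"x": 0,"y": 0,"z": -0.5,"ax": 0,"ay": 0,"az": 0,"claw": 41},{"x": 0,"y": 0,"z": -0.5,"ax": 0,"ay": 0,"az": 0,"claw": 39},{"x": 0,"y": 0,"z": -0.5,"ax": 0,"ay": 0,"az": 0,"claw": 37},{"x": 0,"y": 0,"z": 0,"ax": 0,"ay": 0,"az": 0,"claw": 35},{"x": 0,"y": 0,"z": 0,"ax": 0,"ay": 0,"az": 0,"claw": 35}], "force": 32}}

```text
clock: 13.65
eef_pos: [0.5108, -0.2103, 0.1291]
orientation: [1.08, -2.95, -0.0]
force: [-0.2, 0.4, -1.9]
finger_gap: 0.0368
grasp_force: 32.3
```

```bash
python3 - <<'E'
from ov import *
for i in range(2): s=load("side")
o=sensors.observe()["eef_pos"]; print(sensors.observe()["force"],sensors.observe()["finger_gap"])
c=proj([.50,-.21,.05],*s[1:])[0]
cv2.imwrite("pics/ov5.png",tile(s,[],c,48,48,8))
E
python3 plan.py .511 -.2097 .1231 130 1
```

```text
[ 0.22349755  0.23956923 -2.2505581 ] 0.03729146402198034
t 13.85 pos [ 0.5108 -0.2103  0.1291] yaw_y 130.23 F [ 0.2  0.2 -2.3] gap 0.0373 32.30149447917938 j [-0.39  0.2  -0.18  1.19 -0.   -1.09]
[{"x":-0.5,"y":0.4,"z":6,"ax":0,"ay":-0,"az":0.004}]
```

View pics/ov5.png

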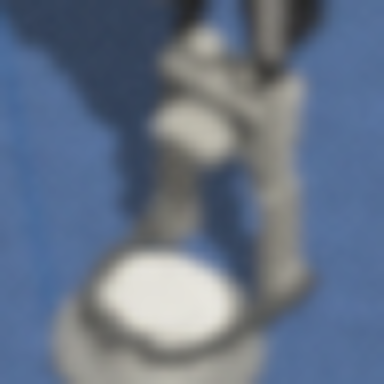

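Handles are at the stop (gap 37 mm) and the tips sit inside the spread lugs at about (170,230) and (290,285). Lifting gently.

Emit:
{"fn": "apply_moves", "kwargs": {"rows": [{"x": 0,"y": 0,"z": -1,"ax": 0,"ay": 0,"az": 0,"claw": 35},{"x": 0,"y": 0,"z": -1,"ax": 0,"ay": 0,"az": 0,"claw": 35},{"x": 0,"y": 0,"z": -2,"ax": 0,"ay": 0,"az": 0,"claw": 35},{"x": 0,"y": 0,"z": -3,"ax": 0,"ay": 0,"az": 0,"claw": 35},{"x": 0,"y": 0,"z": -5,"ax": 0,"ay": 0,"az": 0,"claw": 35},{"x": 0,"y": 0,"z": -8,"ax": 0,"ay": 0,"az": 0,"claw": 35},{"x": 0,"y": 0,"z": -10,"ax": 0,"ay": 0,"az": 0,"claw": 35},{"x": 0,"y": 0,"z": -10,"ax": 0,"ay": 0,"az": 0,"claw": 35}]}}

```text
clock: 14.65
eef_pos: [0.511, -0.2104, 0.1703]
orientation: [-1.08, 2.95, -0.001]
force: [-0.3, 0.5, -2.0]
finger_gap: 0.0371
grasp_force: 32.3
```

Emit:
{"fn": "apply_moves", "kwargs": {"rows": [{"x": 0,"y": 0,"z": -12,"ax": 0,"ay": 0,"az": 0,"claw": 35},{"x": 0,"y": 0,"z": -14,"ax": 0,"ay": 0,"az": 0,"claw": 35},{"x": 0,"y": 0,"z": -14,"ax": 0,"ay": 0,"az": 0,"claw": 35},{"x": 0,"y": 0,"z": -14,"ax": 0,"ay": 0,"az": 0,"claw": 35},{"x": 0,"y": 0,"z": -14,"ax": 0,"ay": 0,"az": 0,"claw": 35},{"x": 0,"y": 0,"z": -8,"ax": 0,"ay": 0,"az": 0,"claw": 35},{"x": 0,"y": 0,"z": -4,"ax": 0,"ay": 0,"az": 0,"claw": 35},{"x": 0,"y": 0,"z": 0,"ax": 0,"ay": 0,"az": 0,"claw": 35}]}}

```text
clock: 15.45
eef_pos: [0.5111, -0.2104, 0.2496]
orientation: [-1.08, 2.949, -0.001]
force: [-0.5, -0.3, -1.8]
finger_gap: 0.0374
grasp_force: 32.3
```

```bash
python3 - <<'E'
from h import *
top=load("top")
F=[]
for i in range(3): s=load("side"); F.append(sensors.observe()["force"])
o=sensors.observe(); p=o["eef_pos"]; print(o["clock"],p,np.mean(F,0),o["finger_gap"],o["grasp_force"])
im=s[0].astype(np.int32); br=im[:,:,0]-im[:,:,2]
# is holder bare? mean darkness where ring was; ring in the air
u=np.array([np.cos(np.radians(40)),np.sin(np.radians(40))]); w=np.array([-u[1],u[0]])
c=p[:2]-u*.0335; zr=p[2]-.105
cv2.imwrite("pics/air_side.png",s[0]); 
x0,y0=proj([c[0],c[1],zr],*s[1:])[0].astype(int); print("ring px",x0,y0)
g=im.max(2)
print("B-R"); print(br[y0-16:y0+18,x0-16:x0+26:1][::2,::2])
print("max"); print(g[y0-16:y0+18,x0-16:x0+26][::2,::2])
E
```

```text
15.65 [ 0.51055808 -0.21021601  0.24838655] [ 0.57874187 -0.22641046 -2.32105818] 0.03699841969427451 32.30688024312258
ring px 265 248
B-R
[[ 37  39  37  37  25   2  -3  -3  -6  -6  -7  -7  -7  -8  -8  -9 -11 -10
   17  63  65]
 [ 37  38  37  36  32  22  19  15   2  -7  -5   3   6   3  -2  -7 -12  -8
   30  67  67]
 [ 39  38  37  36  37  38  36  26   2  -8   0  37  53  49  40   8 -10  -3
   47  67  66]
 [ 46  38  38  38  36  36  28   9  -6  -9  -5  34  64  66  59  13 -11   0
   52  66  66]
 [ 55  40  37  37  36  24   8  -2  -4  -5   5  40  64  66  59  15 -10  -1
   50  66  66]
 [ 64  53  42  36  21   5   6  16  20  18  37  59  66  66  61  15  -9  -2
   45  65  65]
 [ 64  64  53  26   5   8  28  35  37  44  56  64  66  64  58  14 -10 -10
   21  59  65]
 [ 66  64  52  17   5  27  37  36  36  46  62  65  65  64  56  14 -10  -5
   18  55  65]
 [ 67  65  55  19   5  31  37  37  37  46  61  67  65  56  34   8   0  22
   55  64  67]
 [ 67  65  53  31   5   4  14  31  37  51  65  64  53  27   7  20  35  55
   66  66  67]
 [ 68  63  50  40  24   1   1   8  24  32  44  33  15  13  40  61  65 
[... 1371 characters left out ...]
4  88  85 100  97  90  91 118 149 149 139 118  97 101 119 141
  149 151 151]
 [151 144 115  95  87  92  97  91  93  98 124 125 105  99 123 142 147 149
  148 151 153]
 [149 149 145 123  94  86  98  99  89  86  91 101 115 134 146 151 151 148
  148 148 149]
 [149 148 135 107  92  98 127 137 111  84  87 124 149 149 148 151 153 153
  152 151 152]
 [145 128 108 110 129 139 145 147 138 102  91 123 150 150 147 148 149 147
  147 149 151]
 [129 112 134 146 152 152 149 151 149 122  92 109 139 146 150 149 150 148
  147 147 150]
 [111 135 151 152 155 155 152 149 149 135  98  92 103 132 149 146 149 148
  147 148 148]
 [114 142 149 151 151 150 153 150 149 137 109  99 124 140 150 148 150 149
  150 149 149]]
```

```bash
cat > ringm.py <<'E'
from h import *
def model(q=.2):
    # centreline of ring (r=21.5) with each half turned by q about the hinge (-24,0); ring frame, mm
    out=[]
    for th in np.arange(100,261,16):
        a=np.radians(th); p=21.5*np.array([np.cos(a),np.sin(a)])
        sg=1 if th<=180 else -1; r=sg*q; h=np.array([-24,0]); d=p-h
        if abs(th-180)<3: out.append(p); continue
        out.append(h+[d[0]*np.cos(r)-d[1]*np.sin(r), d[0]*np.sin(r)+d[1]*np.cos(r)])
    return np.array(out)
def measure(s,p,yaw,zoff=.1055,x0=33.5):
    u=np.array([np.cos(np.radians(yaw)),np.sin(np.radians(yaw))]); w=np.array([-u[1],u[0]])
    im=s[0].astype(np.float32); z=p[2]-zoff; f=im[:,:,0]-im[:,:,2]
    M=model(); C=p[:2]*1e3-x0*u; res=[]
    for m in M:
        n=m/np.linalg.norm(m); k=np.arange(-11,11.1,.5)
        P=(m+k[:,None]*n); W=np.c_[(C+P[:,:1]*u+P[:,1:]*w)/1e3,np.full(len(k),z)]
        uv=proj(W,*s[1:]).astype(np.float32); g=cv2.remap(f,uv[:,:1].copy(),uv[:,1:].copy(),cv2.INTER_LINEAR)[:,0]
        lo=g.min(); wgt=np.clip((lo+min(g[:12].max(),g[-12:].max()))/2-g,0,None); d=(wgt*k).sum()/wgt.sum()
        res.append(d); print(np.degrees(np.arctan2(n[1],n[0])).round(),"res",d.round(1),"min",lo.round(),"ends",g[0].round(),g[-1].round())
    N=M/np.linalg.norm(M,axis=1)[:,None]
    # residual = n.(dx + sag shift): fit shift of centre + tilt (mm drop at ring centre-line back), level-plane shift per mm drop
    cam=-s[2][:3,:3].T@s[2][:3,3]; v=np.array([*(C/1e3),z])-cam; sh=-v[:2]/v[2]*-1; sh=v[:2]/v[2]  # plane shift per unit drop along ray
    sh=np.array([sh@u,sh@w])*-1*-1
    # a point lowered by h appears in plane z at point displaced by -h*v_xy/v_z*(-1)
    h=(33-M[:,0])/33   # drop profile about the tips, per mm drop at ring centre
    appear=h[:,None]*np.array([(v[:2]/v[2])@u,(v[:2]/v[2])@w])  # point at z-h: along ray back to z: +h/v_z*v (v_z<0 -> toward camera)
    A=np.c_[N,(N*appear).sum(1)]; sol=np.linalg.lstsq(A,np.array(res),rcond=None)
    sol0=np.linalg.lstsq(N,np.array(res),rcond=None)[0]
    print("fit dx,dy(ring),drop@centre mm",sol[0].round(2),"resid",(A@sol[0]-res).round(1)); print("no-tilt fit",sol0.round(2),"resid",(N@sol0-res).round(1)); return sol[0]
E
python3 - <<'E'
from ringm import *
s=load("side"); p=sensors.observe()["eef_pos"]; measure(s,p,40.2)
E
```

```text
109.0 res -0.6 min 5.0 ends 37.0 56.0
122.0 res -1.1 min 5.0 ends 37.0 60.0
135.0 res -1.8 min 5.0 ends 31.0 63.0
149.0 res -2.9 min 3.0 ends 25.0 51.0
164.0 res -3.1 min -1.0 ends 24.0 50.0
180.0 res -1.6 min 0.0 ends 29.0 36.0
-164.0 res -4.5 min 4.0 ends 26.0 55.0
-149.0 res -4.2 min 7.0 ends 26.0 64.0
-135.0 res -2.8 min 5.0 ends 29.0 41.0
-122.0 res -2.9 min 6.0 ends 36.0 47.0
-109.0 res -3.3 min 14.0 ends 49.0 66.0
fit dx,dy(ring),drop@centre mm [6.91 3.76 2.51] resid [ 0.6  0.1 -0.1  0.3  0.  -1.8  1.   0.8 -0.5 -0.2  0.5]
no-tilt fit [3.55 1.2 ] resid [ 0.6  0.3  0.1  0.5  0.  -2.   0.8  0.6 -0.6  0.   1. ]
```

Emit:
{"fn": "apply_moves", "kwargs": {"rows": [{"x": 0,"y": 0,"z": 0,"ax": 0,"ay": 0,"az": -0.13,"claw": 35},{"x": 0,"y": 0,"z": 0,"ax": 0,"ay": 0,"az": -0.13,"claw": 35},{"x": 0,"y": 0,"z": 0,"ax": 0,"ay": 0,"az": -0.13,"claw": 35},{"x": 0,"y": 0,"z": 0,"ax": 0,"ay": 0,"az": -0.13,"claw": 35},{"x": 0,"y": 0,"z": 0,"ax": 0,"ay": 0,"az": -0.13,"claw": 35},{"x": 0,"y": 0,"z": 0,"ax": 0,"ay": 0,"az": -0.13,"claw": 35},{"x": 0,"y": 0,"z": 0,"ax": 0,"ay": 0,"az": -0.13,"claw": 35},{"x": 0,"y": 0,"z": 0,"ax": 0,"ay": 0,"az": -0.13,"claw": 35}]}}

```text
clock: 16.5
eef_pos: [0.5107, -0.2102, 0.2486]
orientation: [2.409, -2.016, -0.001]
force: [-0.2, 0.1, -2.2]
finger_gap: 0.0371
grasp_force: 32.3
```

```bash
python3 - <<'E'
from ringm import *
from scipy.spatial.transform import Rotation as R
for i in range(4): s=load("side")
o=sensors.observe(); p=o["eef_pos"]; A=R.from_rotvec(o["orientation"]).as_matrix(); yaw=np.degrees(np.arctan2(A[1,1],A[0,1]))-90; print(p,yaw%360)
np.savez("pics/a.npz",im=s[0],K=s[1],T=s[2],p=p,yaw=yaw)
measure(s,p,yaw)
tp=load("top"); c=np.r_[p[:2],p[2]-.1055]
u=np.array([np.cos(np.radians(yaw)),np.sin(np.radians(yaw)),0])
print("top colours at ring centre/back", [tp[0][tuple(proj(c-u*k,*tp[1:])[0].astype(int)[::-1])] for k in(.033,.055,.07,.1)])
E
```

```text
[ 0.51072178 -0.21026463  0.24879249] 99.64592623194392
109.0 res -1.2 min 11.0 ends 61.0 64.0
122.0 res -0.9 min 8.0 ends 59.0 64.0
135.0 res -0.2 min 8.0 ends 52.0 47.0
149.0 res -2.9 min 14.0 ends 48.0 54.0
164.0 res -3.5 min 9.0 ends 47.0 64.0
180.0 res -2.0 min 4.0 ends 50.0 62.0
-164.0 res -3.5 min 11.0 ends 48.0 65.0
-149.0 res -3.3 min 13.0 ends 50.0 66.0
-135.0 res -2.9 min 13.0 ends 53.0 66.0
-122.0 res -2.8 min 14.0 ends 59.0 66.0
-109.0 res -2.7 min 18.0 ends 64.0 67.0
fit dx,dy(ring),drop@centre mm [ 7.31 -0.35  2.52] resid [ 0.7 -0.2 -1.3  0.9  1.  -1.1  0.3 -0.  -0.3  0.   0.5]
no-tilt fit [3.16 1.04] resid [ 1.2  0.1 -1.3  0.7  0.7 -1.2  0.2  0.  -0.1  0.3  0.7]
top colours at ring centre/back [array([ 82,  95, 105], dtype=uint8), array([49, 56, 68], dtype=uint8), array([ 84, 100, 122], dtype=uint8), array([110, 130, 157], dtype=uint8)]
```

```bash
python3 - <<'E'
from h import *
im=cv2.imread("pics/top0.png"); f=np.load("pics/a.npz"); tp=load("top"); v=(im,tp[1],tp[2])
sd=cv2.imread("pics/side0.png"); sv=(sd,f["K"],f["T"])
for nm,v in(("top",v),("side",sv)):
  c0=onz((310,236),.002,*tp[1:])[:2]
  r=rect(*v,c0,.002,.06,4000).astype(np.float32); g=r[:,:,1]-r[:,:,2]-0.25*r[:,:,0]*0
  bg=np.median(g); hi=np.percentile(g,99); m=(g>(bg+hi)/2).astype(np.uint8)
  n,l,st,ce=cv2.connectedComponentsWithStats(m); i=1+st[1:,4].argmax(); q=np.argwhere(l==i)[:,::-1].astype(np.float32)
  R=cv2.minAreaRect(q); print(nm,bg,hi,"rect mm",np.array(R[1])/4,R[2])
  X=np.c_[c0[0]*1e3-60+q[:,0]/4, c0[1]*1e3+60-q[:,1]/4]
  mu=X.mean(0); b=cv2.boxPoints(R)/4; e=b[1]-b[0]; e2=b[2]-b[1]; e=e if np.hypot(*e)>np.hypot(*e2) else e2; u=np.array([e[0],-e[1]])/np.hypot(*e); w=np.array([-u[1],u[0]])
  a=X@u; y=X@w; mid=(y.max()+y.min())/2; 
  for k in np.arange(a.min()+1,a.max(),4):
    s_=np.abs(a-k)<1; yy=np.sort(y[s_]-mid); gap=np.diff(yy); j=gap.argmax(); print(round(k-a.min()),"y",yy[0].round(1),(yy[j].round(1),yy[j+1].round(1)) if gap[j]>3 else "solid",yy[-1].round(1))
E
```

```text
top 37.0 158.0 rect mm [51.07746887 75.76781464] 89.13194274902344
1 y -19.4 (np.float64(-12.2), np.float64(13.3)) 20.3
5 y -20.7 (np.float64(-11.0), np.float64(12.3)) 21.5
9 y -21.3 (np.float64(-11.5), np.float64(12.2)) 21.5
13 y -22.4 (np.float64(-12.8), np.float64(13.2)) 22.2
17 y -23.7 (np.float64(-13.6), np.float64(13.8)) 24.1
21 y -24.5 (np.float64(-13.4), np.float64(13.3)) 24.8
25 y -24.5 (np.float64(-12.3), np.float64(12.7)) 24.7
29 y -24.1 (np.float64(-12.3), np.float64(12.7)) 23.9
33 y -24.2 (np.float64(-13.4), np.float64(14.1)) 24.6
37 y -25.0 (np.float64(-14.7), np.float64(15.3)) 25.5
41 y -25.5 (np.float64(-16.0), np.float64(16.0)) 25.5
45 y -25.3 (np.float64(-16.6), np.float64(16.4)) 25.4
49 y -24.9 (np.float64(-15.9), np.float64(16.1)) 25.4
53 y -24.4 (np.float64(-14.7), np.float64(14.8)) 25.3
57 y -23.5 (np.float64(-12.8), np.float64(12.5)) 24.5
61 y -22.1 (np.float64(-6.3), np.float64(-3.1)) 22.7
65 y -19.6 solid 20.1
69 y -13.9 solid 14.8
73 y -7.7 solid 8.5
side 25.0 110.0 rect mm [53.23778534 73.62438202] 88.12212371826172
1 y -19.2 (np.float64(-11.7), np.float64(
[... 181 characters left out ...]
0 (np.float64(-13.4), np.float64(12.6)) 24.1
21 y -23.6 (np.float64(-13.6), np.float64(13.7)) 24.2
25 y -23.9 (np.float64(-12.2), np.float64(12.0)) 23.8
29 y -24.1 (np.float64(-12.3), np.float64(11.9)) 23.9
33 y -25.8 (np.float64(-13.9), np.float64(13.1)) 25.1
37 y -26.1 (np.float64(-15.1), np.float64(14.7)) 25.7
41 y -26.5 (np.float64(-15.2), np.float64(14.8)) 26.0
45 y -26.6 (np.float64(-15.3), np.float64(14.9)) 26.4
49 y -26.0 (np.float64(-15.2), np.float64(14.8)) 26.3
53 y -25.4 (np.float64(-13.6), np.float64(13.1)) 25.7
57 y -24.5 (np.float64(-10.8), np.float64(11.0)) 24.3
61 y -22.4 (np.float64(-3.9), np.float64(2.8)) 21.9
65 y -18.5 solid 19.0
69 y -12.9 solid 13.4
73 y -5.5 solid 6.0
```

```bash
sed -i 's/p=21.5\*np.array/p=np.interp(180-abs(180-th),[90,105,120,135,150,165,180],[21,22,23,23.9,24,24.5,25])*np.array/' ringm.py; python3 - <<'E'
from ringm import *
f=np.load("pics/a.npz"); s=(f["im"],f["K"],f["T"]); print(measure(s,f["p"],f["yaw"],x0=28))
s=(cv2.imread("pics/air_side.png"),f["K"],f["T"]); print(measure(s,np.array([.51056,-.21022,.24839]),40.2,x0=28))
E
```

```text
109.0 res 0.4 min 12.0 ends 66.0 58.0
122.0 res 0.5 min 12.0 ends 65.0 62.0
136.0 res 1.5 min 10.0 ends 63.0 51.0
150.0 res 0.7 min 12.0 ends 60.0 44.0
165.0 res -1.1 min 11.0 ends 58.0 62.0
180.0 res 0.0 min 4.0 ends 60.0 57.0
-165.0 res -1.0 min 10.0 ends 60.0 64.0
-150.0 res -0.4 min 11.0 ends 62.0 66.0
-136.0 res -0.8 min 14.0 ends 63.0 65.0
-122.0 res -1.0 min 17.0 ends 65.0 67.0
-109.0 res -1.1 min 20.0 ends 66.0 66.0
fit dx,dy(ring),drop@centre mm [0.37 0.96 0.06] resid [ 0.5  0.2 -1.  -0.4  1.1 -0.3  0.5 -0.3 -0.1  0.   0. ]
no-tilt fit [0.28 0.99] resid [ 0.5  0.2 -1.  -0.4  1.1 -0.3  0.4 -0.3 -0.1  0.   0. ]
[0.3742914  0.96117444 0.05653696]
109.0 res 1.2 min 4.0 ends 36.0 41.0
122.0 res 0.8 min 4.0 ends 37.0 55.0
136.0 res 0.5 min 4.0 ends 36.0 59.0
150.0 res 0.2 min 5.0 ends 33.0 49.0
165.0 res -0.8 min -0.0 ends 32.0 43.0
180.0 res 0.3 min 1.0 ends 34.0 32.0
-165.0 res -2.1 min 6.0 ends 34.0 54.0
-150.0 res -1.1 min 6.0 ends 39.0 57.0
-136.0 res -0.5 min 3.0 ends 46.0 36.0
-122.0 res -1.5 min 12.0 ends 57.0 63.0
-109.0 res -1.7 min 11.0 ends 60.0 65.0
fit dx,dy(ring),drop@centre mm [0.66 1.35 0.04] resid [-0.2 -0.  -0.  -0.   0.5 -0.9  1.1 -0.1 -0.9  0.   0.2]
no-tilt fit [0.61 1.32] resid [-0.2 -0.  -0.  -0.   0.5 -0.9  1.1 -0.1 -0.9  0.   0.2]
[0.65757968 1.35358469 0.03560996]
```

```bash
python3 - <<'E'
from h import *
f=np.load("pics/a.npz"); v=(f["K"],f["T"]); im=cv2.imread("pics/side0.png")
C=np.array([.493,.1815])
vd=np.array([.12,.99])  # horizontal view direction
for n,z,r in(("nose top back",.088,.016),("shaft top back",.082,.02),("shaft bottom front",.057,-.02),("collar top front",.048,-.023),("collar bottom front",.034,-.023),("bearing top front",.034,-.038),("bearing bottom front",.012,-.038)):
    print(n,proj([*(C+vd*r),z],*v)[0].round(1))
u0=proj([*C,.07],*v)[0]; print("axis px",u0)
c=int(round(u0[0])); 
for r in range(int(u0[1])-14,int(u0[1])+34): print(r,im[r,c].tolist(),end="; ")
print()
r=int(u0[1]); print("row",r,[ (k,im[r,k].tolist()) for k in range(c-11,c+12)])
print("pred shaft edges",proj([[C[0]-.02,C[1],.07],[C[0]+.02,C[1],.07]],*v).round(1))
E
```

```text
nose top back [248.7 174.5]
shaft top back [248.7 175.4]
shaft bottom front [249.  188.3]
collar top front [249.1 191.1]
collar bottom front [249.1 194.5]
bearing top front [249.2 197.1]
bearing bottom front [249.3 202.5]
axis px [248.86803693 181.6825252 ]
167 [142, 104, 78]; 168 [141, 103, 78]; 169 [142, 103, 79]; 170 [143, 104, 79]; 171 [142, 103, 79]; 172 [143, 103, 81]; 173 [144, 104, 81]; 174 [145, 107, 86]; 175 [147, 122, 108]; 176 [154, 147, 143]; 177 [159, 165, 166]; 178 [161, 171, 175]; 179 [160, 172, 175]; 180 [162, 173, 176]; 181 [160, 171, 173]; 182 [150, 160, 163]; 183 [135, 144, 146]; 184 [125, 133, 136]; 185 [122, 130, 133]; 186 [121, 130, 132]; 187 [119, 128, 130]; 188 [110, 118, 120]; 189 [88, 103, 114]; 190 [73, 115, 144]; 191 [70, 136, 178]; 192 [64, 138, 184]; 193 [63, 134, 177]; 194 [65, 124, 162]; 195 [76, 110, 135]; 196 [82, 95, 105]; 197 [83, 87, 90]; 198 [75, 77, 78]; 199 [68, 72, 71]; 200 [68, 71, 68]; 201 [69, 72, 70]; 202 [75, 86, 71]; 203 [83, 106, 72]; 204 [89, 117, 72]; 205 [93, 122, 73]; 206 [91, 120, 72]; 207 [86, 107, 67]; 208 [97, 96, 65]; 209 [124, 99, 73]; 210 [139, 103, 78]; 211 [142, 104, 79]; 212 [141, 101, 77]; 213 [140, 102, 78]; 214 [141, 102, 78]; 
row 181 [(238, [145, 105, 82]), (239, [145, 106, 82]), (240, [145, 106, 81]), (241, [141, 106, 85]), (242, [128, 106, 93]), (243, [119, 115, 112]), (244, [126, 132, 134]), (245, [136, 146, 148]), (246, [146, 156, 159]), (247, [154, 165, 167]), (248, [160, 170, 173]), (249, [160, 171, 173]), (250, [157, 168, 171]), (251, [153, 165, 167]), (252, [145, 155, 157]), (253, [136, 141, 141]), (254, [132, 123, 117]), (255, [136, 109, 92]), (256, [140, 104, 83]), (257, [141, 103, 79]), (258, [143, 104, 80]), (259, [143, 104, 80]), (260, [142, 103, 79])]
pred shaft edges [[242.9 182.2]
 [254.8 181.2]]
```

Emit:
{"fn": "apply_moves", "kwargs": {"rows": [{"x": -10,"y": -1,"z": 0,"ax": 0,"ay": 0,"az": 0,"claw": 35},{"x": -20,"y": -2,"z": 0,"ax": 0,"ay": 0,"az": 0,"claw": 35},{"x": -28,"y": -3,"z": 0,"ax": 0,"ay": 0,"az": 0,"claw": 35},{"x": -28,"y": -3,"z": 0,"ax": 0,"ay": 0,"az": 0,"claw": 35},{"x": -28,"y": -3,"z": 0,"ax": 0,"ay": 0,"az": 0,"claw": 35},{"x": -28,"y": -3,"z": 0,"ax": 0,"ay": 0,"az": 0,"claw": 35},{"x": -28,"y": -3,"z": 0,"ax": 0,"ay": 0,"az": 0,"claw": 35},{"x": -28,"y": -3,"z": 0,"ax": 0,"ay": 0,"az": 0,"claw": 35}]}}

```text
clock: 17.6
eef_pos: [0.4972, -0.01, 0.2493]
orientation: [-2.402, 2.024, -0.0]
force: [-0.2, 0.4, -1.9]
finger_gap: 0.037
grasp_force: 32.3
```

Emit:
{"fn": "apply_moves", "kwargs": {"rows": [{"x": -28,"y": -3,"z": 0,"ax": 0,"ay": 0,"az": 0,"claw": 35},{"x": -28,"y": -3,"z": 0,"ax": 0,"ay": 0,"az": 0,"claw": 35},{"x": -28,"y": -3,"z": 0,"ax": 0,"ay": 0,"az": 0,"claw": 35},{"x": -28,"y": -3,"z": 0,"ax": 0,"ay": 0,"az": 0,"claw": 35},{"x": -28,"y": -3,"z": 0,"ax": 0,"ay": 0,"az": 0,"claw": 35},{"x": -28,"y": -4,"z": 0,"ax": 0,"ay": 0,"az": 0,"claw": 35},{"x": -20,"y": -3,"z": 0,"ax": 0,"ay": 0,"az": 0,"claw": 35},{"x": -10,"y": -2,"z": 0,"ax": 0,"ay": 0,"az": 0,"claw": 35}]}}

```text
clock: 18.4
eef_pos: [0.487, 0.1895, 0.2491]
orientation: [-2.405, 2.021, 0.001]
force: [0.5, 0.1, -1.8]
finger_gap: 0.0369
grasp_force: 32.3
```

```bash
python3 - <<'E'
from ringm import *
from scipy.spatial.transform import Rotation as R
for i in range(4): s=load("side")
o=sensors.observe(); p=o["eef_pos"]; A=R.from_rotvec(o["orientation"]).as_matrix(); yaw=(np.degrees(np.arctan2(A[1,1],A[0,1]))-90)%360; print(o["clock"],p,yaw,A.round(3)[2],o["force"],o["finger_gap"],o["grasp_force"])
measure(s,p,yaw,x0=28)
E
python3 plan.py .4887 .2092 .23 189.6 4
```

```text
18.6 [0.48746776 0.18720527 0.2490966 ] 99.81296399677558 [ 0.  0. -1.] [-0.20324284 -0.61142387 -1.45477862] 0.037002605671004586 32.31716237962246
109.0 res 0.6 min 8.0 ends 38.0 40.0
122.0 res 2.0 min 10.0 ends 40.0 30.0
136.0 res 2.6 min 18.0 ends 40.0 32.0
150.0 res -0.5 min 21.0 ends 40.0 47.0
165.0 res -1.0 min 22.0 ends 43.0 50.0
180.0 res 0.3 min 20.0 ends 46.0 48.0
-165.0 res -0.4 min 23.0 ends 47.0 51.0
-150.0 res -0.1 min 24.0 ends 52.0 56.0
-136.0 res -1.2 min 22.0 ends 54.0 61.0
-122.0 res -1.8 min 20.0 ends 58.0 61.0
-109.0 res -1.6 min 21.0 ends 58.0 61.0
fit dx,dy(ring),drop@centre mm [-1.59  2.01 -0.67] resid [ 1.  -0.6 -1.6  1.1  1.2 -0.5 -0.2 -0.8  0.1  0.5  0.2]
no-tilt fit [0.12 1.58] resid [ 0.8 -0.7 -1.6  1.2  1.3 -0.4 -0.2 -0.8  0.   0.4  0.1]
t 18.6 pos [0.4875 0.1872 0.2491] yaw_y -170.19 F [-0.2 -0.6 -1.5] gap 0.037 32.31716237962246 j [ 0.37  0.12 -0.01  1.44 -0.   -1.38]
[{"x":-5.4,"y":-1.2,"z":4.8,"ax":0,"ay":-0,"az":0.001},{"x":-5.4,"y":-1.2,"z":4.8,"ax":0,"ay":-0,"az":0.001},{"x":-5.3,"y":-1.3,"z":4.7,"ax":0,"ay":-0,"az":0.001},{"x":-5.4,"y":-1.2,"z":4.8,"ax":0,"ay":-0,"az":0.001}]
```

Emit:
{"fn": "apply_moves", "kwargs": {"rows": [{"x": -6,"y": -1.5,"z": 0,"ax": 0,"ay": 0,"az": 0,"claw": 35},{"x": -9,"y": -2,"z": 8,"ax": 0,"ay": 0,"az": 0,"claw": 35},{"x": -5.6,"y": -1.5,"z": 12,"ax": 0,"ay": 0,"az": 0,"claw": 35},{"x": 0,"y": 0,"z": 12,"ax": 0,"ay": 0,"az": 0,"claw": 35},{"x": 0,"y": 0,"z": 8,"ax": 0,"ay": 0,"az": 0,"claw": 35},{"x": 0,"y": 0,"z": 4,"ax": 0,"ay": 0,"az": 0,"claw": 35},{"x": 0,"y": 0,"z": 0,"ax": 0,"ay": 0,"az": 0,"claw": 35},{"x": 0,"y": 0,"z": 0,"ax": 0,"ay": 0,"az": 0,"claw": 35}]}}

```text
clock: 19.4
eef_pos: [0.4891, 0.2086, 0.2053]
orientation: [-2.403, 2.023, -0.0]
force: [0.4, -0.3, -2.1]
finger_gap: 0.037
grasp_force: 32.3
```

```bash
python3 plan.py .4889 .2084 .2 189.8 1; python3 - <<'E'
from h import *
s=load("side"); p=sensors.observe()["eef_pos"]
im=s[0]
c=proj([.4923,.1812,.094],*s[1:])[0].astype(int); print(c)
# darkness image: ring (dark) vs shaft (bright grey)
print(im[c[1]-10:c[1]+14,c[0]-12:c[0]+13,2])
E
```

```text
t 19.4 pos [0.4891 0.2086 0.2053] yaw_y -170.19 F [ 0.4 -0.3 -2.1] gap 0.037 32.33882423490286 j [ 0.4   0.14 -0.08  1.35 -0.   -1.34]
[{"x":0.1,"y":0.3,"z":5.3,"ax":-0,"ay":0,"az":0}]
[248 175]
[[ 50  52  65  86 104 103  83  61  60  61  56  52  49  50  53  65  87 106
  110  97  83  78  76  77  77]
 [ 50  55  66  87 104 102  81  64  60  60  55  52  48  49  53  68  88 108
  113 103  86  79  77  78  76]
 [ 52  54  68  87 105 102  82  63  55  54  53  50  50  49  55  70  91 112
  123 113  94  82  79  78  78]
 [ 54  65  80  95 108 104  82  61  51  51  48  49  49  52  57  71  91 115
  128 121 102  87  80  79  78]
 [ 65  78  93 107 113 106  83  60  51  50  53  55  56  59  67  73  90 113
  123 118 106  96  86  79  77]
 [ 71  85 101 116 122 110  85  60  50  51  58  66  68  69  74  78  88 105
  111 110 111 105  89  80  78]
 [ 70  81  98 115 122 111  85  62  52  52  60  70  74  76  76  80  85  96
  100  98 102  98  87  80  77]
 [ 65  77  89 104 113 105  81  58  50  51  61  71  77  77  78  79  80  85
   86  85  88  88  84  80  79]
 [ 64  72  81  91  98  90  75  57  50  52  64  74  76  79  80  79
[... 915 characters left out ...]
88  98 108 122 129 123 114 113 113 109
   98  86  78  78  77  77  78]
 [ 56  62  70  71  73  74  77  82  92 103 113 127 132 129 125 121 121 117
  102  88  79  77  76  78  78]
 [ 53  63  71  76  76  77  80  87  97 110 119 124 130 130 127 126 124 118
  106  92  82  78  78  77  78]
 [ 59  64  69  77  76  78  82  90 102 112 120 125 129 131 130 128 125 124
  118 105  88  78  78  78  78]
 [ 81  84  79  77  77  80  88  95 103 112 119 126 129 130 129 127 126 131
  136 127 103  83  79  78  82]
 [109 108  94  82  80  90 104 108 105 110 118 123 127 128 125 123 126 141
  160 151 117  90  80  80  92]
 [116 115 101  86  86 104 124 132 120 109 110 114 118 118 117 115 128 158
  177 164 125  95  84  86 100]]
```

Emit:
{"fn": "apply_moves", "kwargs": {"rows": [{"x": 0,"y": 0,"z": 4,"ax": 0,"ay": 0,"az": 0,"claw": 35},{"x": 0,"y": 0,"z": 4,"ax": 0,"ay": 0,"az": 0,"claw": 35},{"x": 0,"y": 0,"z": 3,"ax": 0,"ay": 0,"az": 0,"claw": 35},{"x": 0,"y": 0,"z": 2,"ax": 0,"ay": 0,"az": 0,"claw": 35},{"x": 0,"y": 0,"z": 0,"ax": 0,"ay": 0,"az": 0,"claw": 35}]}}

```text
clock: 19.95
eef_pos: [0.4889, 0.2086, 0.1917]
orientation: [2.403, -2.023, -0.0]
force: [0.6, -0.5, -1.7]
finger_gap: 0.0368
grasp_force: 32.3
```

Emit:
{"fn": "apply_moves", "kwargs": {"rows": [{"x": 0,"y": 0,"z": 1,"ax": 0,"ay": 0,"az": 0,"claw": 35},{"x": 0,"y": 0,"z": 1,"ax": 0,"ay": 0,"az": 0,"claw": 35},{"x": 0,"y": 0,"z": 1,"ax": 0,"ay": 0,"az": 0,"claw": 35},{"x": 0,"y": 0,"z": 0,"ax": 0,"ay": 0,"az": 0,"claw": 35}]}}

```text
clock: 20.35
eef_pos: [0.489, 0.2087, 0.189]
orientation: [2.403, -2.023, -0.0]
force: [0.4, -0.6, -2.9]
finger_gap: 0.0369
grasp_force: 32.3
```

```bash
python3 - <<'E'
from h import *
F=[];Q=[]
for i in range(6): s=load("side"); o=sensors.observe(); F.append(o["force"]);Q.append(o["ft_torque"])
print(o["clock"],o["eef_pos"],np.mean(F,0),np.mean(Q,0),o["finger_gap"])
E
```

```text
20.65 [0.48906778 0.20871279 0.18914692] [-0.01108645  0.0259177  -1.90242577] [-0.00640163 -0.00934725 -0.02610185] 0.03729474204885025
```

Emit:
{"fn": "apply_moves", "kwargs": {"rows": [{"x": 0,"y": 0,"z": 1,"ax": 0,"ay": 0,"az": 0,"claw": 35},{"x": 0,"y": 0,"z": 1,"ax": 0,"ay": 0,"az": 0,"claw": 35},{"x": 0,"y": 0,"z": 1,"ax": 0,"ay": 0,"az": 0,"claw": 35},{"x": 0,"y": 0,"z": 1,"ax": 0,"ay": 0,"az": 0,"claw": 35},{"x": 0,"y": 0,"z": 0,"ax": 0,"ay": 0,"az": 0,"claw": 35},{"x": 0,"y": 0,"z": 0,"ax": 0,"ay": 0,"az": 0,"claw": 35}]}}

```text
clock: 21.25
eef_pos: [0.489, 0.2087, 0.1851]
orientation: [2.403, -2.023, -0.0]
force: [0.1, 0.4, -1.3]
finger_gap: 0.0373
grasp_force: 32.3
```

```bash
cat > f.py <<'E'
from h import *
F=[];Q=[]
for i in range(6): cams.grab_frame("side"); o=sensors.observe(); F.append(o["force"]);Q.append(o["ft_torque"])
print(o["clock"],o["eef_pos"].round(4),np.mean(F,0).round(2),np.mean(Q,0).round(3),o["finger_gap"])
E
python3 f.py
```

```text
21.55 [0.4891 0.2087 0.1852] [-0.02 -0.02 -1.61] [ 0.012  0.014 -0.014] 0.03699001187208156
```

Emit:
{"fn": "apply_moves", "kwargs": {"rows": [{"x": 0,"y": 0,"z": 1,"ax": 0,"ay": 0,"az": 0,"claw": 35},{"x": 0,"y": 0,"z": 1,"ax": 0,"ay": 0,"az": 0,"claw": 35},{"x": 0,"y": 0,"z": 1,"ax": 0,"ay": 0,"az": 0,"claw": 35},{"x": 0,"y": 0,"z": 1,"ax": 0,"ay": 0,"az": 0,"claw": 35},{"x": 0,"y": 0,"z": 1,"ax": 0,"ay": 0,"az": 0,"claw": 35},{"x": 0,"y": 0,"z": 1,"ax": 0,"ay": 0,"az": 0,"claw": 35},{"x": 0,"y": 0,"z": 0,"ax": 0,"ay": 0,"az": 0,"claw": 35},{"x": 0,"y": 0,"z": 0,"ax": 0,"ay": 0,"az": 0,"claw": 35}]}}

```text
clock: 22.35
eef_pos: [0.489, 0.2087, 0.1791]
orientation: [2.403, -2.023, -0.0]
force: [0.2, -0.5, -2.8]
finger_gap: 0.0371
grasp_force: 32.3
```

```bash
python3 f.py; python3 - <<'E'
from ringm import *
from scipy.spatial.transform import Rotation as R
s=load("side"); o=sensors.observe(); p=o["eef_pos"]; A=R.from_rotvec(o["orientation"]).as_matrix(); yaw=(np.degrees(np.arctan2(A[1,1],A[0,1]))-90)%360
measure(s,p,yaw,x0=28)
# dark ring front vs shaft: column through axis, red channel and predicted rows of ring front
c=proj([.4923,.1812,.07],*s[1:])[0]; print("axis",c)
print([(r,s[0][r,int(round(c[0]))].tolist()) for r in range(int(c[1])-8,int(c[1])+20)])
u=np.array([np.cos(np.radians(yaw)),np.sin(np.radians(yaw))])
print("ring back outer/inner rows if level", [proj([*(p[:2]-u*k),p[2]-.1055+dz],*s[1:])[0].round(1) for k,dz in((.0279+.030,-.002),(.0279+.020,.002))])
E
```

```text
22.65 [0.4891 0.2087 0.1791] [ 0.   -0.31 -2.09] [ 0.019  0.002 -0.005] 0.03729634895331963
109.0 res -10.2 min -10.0 ends -10.0 49.0
122.0 res -10.3 min -10.0 ends -10.0 26.0
136.0 res 10.7 min -13.0 ends -10.0 -13.0
150.0 res -10.3 min -10.0 ends -10.0 -6.0
165.0 res -10.1 min -9.0 ends -9.0 -5.0
180.0 res 10.7 min -13.0 ends -10.0 -13.0
-165.0 res -9.9 min -10.0 ends -10.0 4.0
-150.0 res -10.1 min -7.0 ends -7.0 56.0
-136.0 res -10.5 min 1.0 ends 1.0 61.0
-122.0 res -10.5 min 6.0 ends 6.0 62.0
-109.0 res -10.5 min 4.0 ends 4.0 61.0
fit dx,dy(ring),drop@centre mm [ 81.76 -15.76  31.23] resid [  2.7   3.6 -14.6   8.5   8.9 -13.7   4.9   1.8  -0.7  -1.4   1.6]
no-tilt fit [7.09 3.12] resid [ 10.9   9.1 -13.6   5.7   4.1 -17.8   2.3   2.4   3.2   4.1   5.2]
axis [248.67067399 181.75088298]
[(173, [131, 95, 74]), (174, [137, 102, 81]), (175, [141, 117, 104]), (176, [149, 143, 140]), (177, [155, 162, 163]), (178, [157, 167, 170]), (179, [159, 170, 173]), (180, [159, 170, 173]), (181, [158, 169, 171]), (182, [147, 157, 159]), (183, [130, 138, 140]), (184, [111, 118, 119]), (185, [94, 98, 99]), (186, [79, 83, 83]), (187, [77, 82, 83]), (188, [80, 87, 90]), (189, [72, 87, 100]), (190, [68, 111, 140]), (191, [67, 133, 175]), (192, [64, 137, 182]), (193, [59, 130, 173]), (194, [65, 123, 161]), (195, [75, 109, 134]), (196, [80, 93, 103]), (197, [80, 86, 87]), (198, [74, 75, 77]), (199, [71, 72, 72]), (200, [66, 68, 67])]
ring back outer/inner rows if level [array([251.8, 186.1]), array([250.9, 183.5])]
```

Emit:
{"fn": "apply_moves", "kwargs": {"rows": [{"x": 0,"y": 0,"z": 1.5,"ax": 0,"ay": 0,"az": 0,"claw": 35},{"x": 0,"y": 0,"z": 1.5,"ax": 0,"ay": 0,"az": 0,"claw": 35},{"x": 0,"y": 0,"z": 1.5,"ax": 0,"ay": 0,"az": 0,"claw": 35},{"x": 0,"y": 0,"z": 1.5,"ax": 0,"ay": 0,"az": 0,"claw": 35},{"x": 0,"y": 0,"z": 1.5,"ax": 0,"ay": 0,"az": 0,"claw": 35},{"x": 0,"y": 0,"z": 1.5,"ax": 0,"ay": 0,"az": 0,"claw": 35},{"x": 0,"y": 0,"z": 0,"ax": 0,"ay": 0,"az": 0,"claw": 35}]}}

```text
clock: 23.4
eef_pos: [0.4889, 0.2087, 0.1698]
orientation: [2.403, -2.023, -0.0]
force: [0.2, -1.1, -1.3]
finger_gap: 0.0371
grasp_force: 32.3
```

```bash
python3 f.py
```

```text
23.7 [0.4891 0.2087 0.1702] [-0.26  0.08 -2.29] [0.003 0.009 0.   ] 0.03745276074709772
```

Emit:
{"fn": "apply_moves", "kwargs": {"rows": [{"x": 0,"y": 0,"z": 1.5,"ax": 0,"ay": 0,"az": 0,"claw": 35},{"x": 0,"y": 0,"z": 1.5,"ax": 0,"ay": 0,"az": 0,"claw": 35},{"x": 0,"y": 0,"z": 1.5,"ax": 0,"ay": 0,"az": 0,"claw": 35},{"x": 0,"y": 0,"z": 1.5,"ax": 0,"ay": 0,"az": 0,"claw": 35},{"x": 0,"y": 0,"z": 1.5,"ax": 0,"ay": 0,"az": 0,"claw": 35},{"x": 0,"y": 0,"z": 1.5,"ax": 0,"ay": 0,"az": 0,"claw": 35},{"x": 0,"y": 0,"z": 0,"ax": 0,"ay": 0,"az": 0,"claw": 35}]}}

```text
clock: 24.4
eef_pos: [0.4889, 0.2087, 0.1608]
orientation: [2.403, -2.023, -0.0]
force: [-0.1, 0.4, -1.5]
finger_gap: 0.0372
grasp_force: 32.3
```

```bash
python3 f.py
```

```text
24.7 [0.4891 0.2087 0.1612] [ 0.12  0.04 -1.86] [0.029 0.011 0.008] 0.03694805196127225
```

Emit:
{"fn": "apply_moves", "kwargs": {"rows": [{"x": 0,"y": 0,"z": 1.2,"ax": 0,"ay": 0,"az": 0,"claw": 35},{"x": 0,"y": 0,"z": 1.2,"ax": 0,"ay": 0,"az": 0,"claw": 35},{"x": 0,"y": 0,"z": 1.1,"ax": 0,"ay": 0,"az": 0,"claw": 35},{"x": -0.5,"y": 0,"z": 0,"ax": 0,"ay": 0,"az": 0,"claw": 35},{"x": -0.4,"y": 0,"z": 0,"ax": 0,"ay": 0,"az": 0,"claw": 35},{"x": 0,"y": 0,"z": 0,"ax": 0,"ay": 0,"az": 0,"claw": 35},{"x": 0,"y": 0,"z": 0,"ax": 0,"ay": 0,"az": 0,"claw": 35}]}}

```text
clock: 25.4
eef_pos: [0.4889, 0.2096, 0.1577]
orientation: [-2.403, 2.023, -0.0]
force: [-0.2, -0.2, -3.2]
finger_gap: 0.0371
grasp_force: 32.3
```

```bash
python3 f.py; python3 - <<'E'
from h import *
s=load("side"); im=s[0]; C=np.array([.4923,.1812]); c=proj([*C,.052],*s[1:])[0]; print("axis@52",c)
old=cv2.imread("pics/side0.png").astype(int)
k=int(round(c[0])); print([(r,im[r,k].tolist(),old[r,k].tolist()) for r in range(180,204)])
for r in (184,186,188): print(r,"left..right sum", [(q,int(im[r,q].sum()),int(im[r,q,0])-int(im[r,q,2])) for q in range(k-14,k+15,1)])
vd=np.array([.12,.99])
for n,z,r in(("ring bottom front",.050,-.031),("ring top front inner",.054,-.0195),("ring top front outer",.054,-.031)): print(n,proj([*(C+vd*r),z],*s[1:])[0].round(1))
print("side edges of ring at level (y=C):",proj([[C[0]-.0285,C[1]-.003,.052],[C[0]+.0285,C[1]-.003,.052]],*s[1:]).round(1))
E
```

```text
25.7 [0.4889 0.2096 0.1576] [ 0.19 -0.14 -1.86] [ 0.005 -0.007 -0.008] 0.037306644566765065
axis@52 [248.78553713 186.21837768]
[(180, [159, 170, 173], [162, 173, 176]), (181, [157, 168, 170], [160, 171, 173]), (182, [147, 157, 160], [150, 160, 163]), (183, [133, 141, 144], [135, 144, 146]), (184, [122, 130, 133], [125, 133, 136]), (185, [120, 127, 131], [122, 130, 133]), (186, [120, 128, 131], [121, 130, 132]), (187, [118, 126, 128], [119, 128, 130]), (188, [109, 116, 119], [110, 118, 120]), (189, [92, 99, 100], [88, 103, 114]), (190, [80, 84, 86], [73, 115, 144]), (191, [72, 84, 93], [70, 136, 178]), (192, [59, 92, 118], [64, 138, 184]), (193, [56, 111, 146], [63, 134, 177]), (194, [63, 117, 152], [65, 124, 162]), (195, [74, 108, 131], [76, 110, 135]), (196, [81, 95, 104], [82, 95, 105]), (197, [82, 87, 88], [83, 87, 90]), (198, [74, 76, 77], [75, 77, 78]), (199, [70, 72, 72], [68, 72, 71]), (200, [69, 70, 69], [68, 71, 68]), (201, [67, 71, 68], [69, 72, 70]), (202, [73, 84, 70], [75, 86, 71]), (203, [84, 105, 73], [83, 106, 72])]
184 left..right sum [(235, 267, 58), (236, 232, 43)
[... 881 characters left out ...]
(261, 334, 52), (262, 345, 47), (263, 347, 51)]
188 left..right sum [(235, 326, 22), (236, 335, 5), (237, 319, -2), (238, 269, -1), (239, 229, 4), (240, 212, 5), (241, 218, -1), (242, 237, -7), (243, 245, -8), (244, 255, -7), (245, 279, -7), (246, 304, -9), (247, 328, -8), (248, 340, -9), (249, 344, -10), (250, 337, -9), (251, 319, -9), (252, 307, -19), (253, 324, -42), (254, 343, -59), (255, 323, -50), (256, 284, -21), (257, 263, 3), (258, 277, 18), (259, 307, 26), (260, 346, 21), (261, 394, 10), (262, 427, 3), (263, 421, 5)]
ring bottom front [248.9 192. ]
ring top front inner [248.8 189. ]
ring top front outer [248.8 191. ]
side edges of ring at level (y=C): [[240.4 187.5]
 [257.3 186. ]]
```

```bash
python3 - <<'E'
from h import *
s=load("side"); im=s[0].astype(int); old=cv2.imread("pics/side0.png").astype(int)
np.set_printoptions(linewidth=250)
print("cols",np.arange(234,265)); 
for r in range(182,193): print(r,"dR",(im[r,234:265,2]-old[r,234:265,2]))
for r in (186,188,190): print(r,"oldBR",(old[r,234:265,0]-old[r,234:265,2])); print(r,"newBR",(im[r,234:265,0]-im[r,234:265,2]))
C=np.array([.4923,.1812])
from ringm import model
u=np.array([np.cos(np.radians(99.8)),np.sin(np.radians(99.8))]); w=np.array([-u[1],u[0]])
M=model()/1e3; print(proj(np.c_[C+M[:,:1]*u+M[:,1:]*w,np.full(len(M),.052)],*s[1:]).round(1).tolist())
E
```

```text
cols [234 235 236 237 238 239 240 241 242 243 244 245 246 247 248 249 250 251 252 253 254 255 256 257 258 259 260 261 262 263 264]
182 dR [ -7 -15 -23 -15   5  22  33  26  12  -1  -4  -1  -3  -3  -4  -4  -2  -2  -1   0   2   7  11   4   0  -1  -2  -1   0  -1  -2]
183 dR [ -6 -12 -22 -17  -2  19  29  24   7   1  -3  -3  -2  -3  -3  -3  -2  -3  -2  -3   0   2   4   4   0   0  -1  -2   0  -1   1]
184 dR [ -4 -12 -21 -21  -7  12  20  17   4   0  -3  -2  -3  -3  -3  -3  -2  -2  -3  -3  -2  -3   0   4   1   0  -1  -1  -2   0  -1]
185 dR [ -3  -9 -23 -24 -20  -3  12   8   1  -4  -4  -3  -3  -2  -2  -2  -2  -5  -3  -3  -4  -5   0   5   1  -2  -1  -2  -2  -3   0]
186 dR [ -1 -10 -23 -36 -32 -16  -3  -2  -4  -6  -4  -3  -3  -3  -1  -1  -2  -4  -4  -5  -6  -8  -5   3   2  -1  -2  -1  -1   0  -2]
187 dR [ -3 -11 -28 -41 -44 -33 -18 -17 -21 -19  -9  -2  -2  -2  -2  -2  -2  -1  -4  -9 -15 -16 -13  -2  -2   0   0  -2  -4  -1  -3]
188 dR [ -2  -8 -20 -34 -42 -36 -31 -36 -48 -48 -35 -15  -6  -4  -2  -2  -4  -8 -21 -31 -37 -35 -24 -12  -5  -3  -4  -3  -3  -4  -1]
189 dR [ -3  -5 -12 -20 -29 -27 -32 -4
[... 817 characters left out ...]
-46 -23 -13 -10 -10 -10 -12 -17 -38 -74 -98 -82 -37   4  23  28  22  10   2   5  18]
188 newBR [ 45  23   6  -2  -1   4   6   0  -6  -8  -6  -6  -7  -8  -9  -9  -8  -9 -17 -43 -60 -50 -22   4  19  26  22  10   4   6  18]
190 oldBR [  37   20   10    3    0   -2   -7  -30  -71 -103 -111  -99  -81  -70  -67  -71  -80  -98 -114 -121 -111  -78  -33   -8    0    5    8    4    0    3   11]
190 newBR [ 38  20  10   3   0  -3  -2  -8 -15 -16 -10  -8  -5  -5  -5  -6  -5  -7 -12 -20 -22 -17  -8  -2   2   6   7   4   1   1  10]
[[242.4, 188.9], [243.5, 189.8], [245.1, 190.4], [247.0, 190.7], [249.1, 190.6], [251.0, 190.3], [252.9, 189.9], [254.6, 189.2], [255.9, 188.3], [256.6, 187.3], [256.6, 186.2]]
```

```bash
python3 -c "
from rig import workorder
print(workorder.close_job())"
```

```text
the job is handed in; nothing more can be done
None
```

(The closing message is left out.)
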